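Pack the bedside pictures into their case

ROBOT

A 6-joint arm with a two-finger parallel gripper is mounted at the origin on the work surface. World frame = base frame: x ahead of the robot, y to its left, z up, the work surface at z = 0. Lengths are in m, angles in degrees, forces in N, time in s.
With the tool pointing down it reaches from about 0.2 to 0.875 m from the base axis. Payload 3.4 kg.
Tool frame: the origin (TCP) lies between the finger pads; the fingertips stand 19 mm ahead of it and the grasp point (between the pads) is the TCP; z points along the fingers, y is the line along which they close (so a half turn about z gives the same grasp; the last joint's range is limited). The gripper opens to 94 mm and grips with 3 to 60 N. Pads are 16 mm wide; open, the fingers measure 119 mm over their backs; the gripper's body (75 mm by 177 mm) begins 78 mm behind the grasp point.
Start: joints at [-75.344, 15.808, 86.224, -0, 77.962, -6.933], TCP at [0.212, -0.535, 0.224] pointing down, gripper open.
Joint ranges: [-165.64, 165.64], [-43.16, 119.46], [12.63, 154.43], [-67.54, 247.53], [6.08, 155.33], [-154.97, 154.97]. Speed limits (degrees/s): [147.25, 147.25, 180, 180, 180, 180].

INTERFACE

Orientations are given as [roll, pitch, yaw] about the fixed x, y, z axes, in that order (R = Rz(yaw) Ry(pitch) Rx(roll)).
In Python, from station import bot gives the robot as it stands. The module is installed in compiled form; this text tells all that it offers.
- The arm moves only by the tool move_arm, never from a script. Its argument "moves" is a list of rows, each an object with "linear": the shift along the tool's x, y, z in mm, a list of three; "turn": the turn about the tool's z in rad. A call has exactly 8 rows; each row is the pose to reach, as a shift and turn from the pose commanded when the call began, along the tool's axes at that moment; what a row does not reach only later rows make up. A row lasts 1/10 s, in which the tool goes at most 50 mm and 8.59 degrees, less where a joint would pass 70% of its speed; a pose out of reach is approached as far as the arm can. A call with a gripper value outside its range is refused whole. "fingers" is the opening, from 0 (shut) to 1 (fully open), set as the call begins (left out, the last holds). The fingers move at their own pace and stop on an object; "newtons" is the grip in N (left out, the last holds). Time passes only in rows, so rows that repeat a pose let the fingers close, or fill a call up. It gives the time, the measured TCP pose, the force, the opening and the grip force at its end, in the units of the state.
- bot.get_obs(): the state, without advancing time (a new reading comes with each control period).
- bot.capture(name): name is "scene" or "top" or "wrist"; returns a dict with "color" (420x560x3 uint8, blue, green, red), "depth" (420x560 float32, m along the optical axis (not along the pixel's ray), 0 where there is no reading), "fx", "fy", "cx", "cy" (pixels), "distortion" ([k1, k2, p1, p2, k3] as OpenCV has them; the pictures are not rectified), "world_from_camera" (4x4, takes a point from camera to world coordinates); the wrist camera has in their place "hand_eye" (4x4, takes a point from camera to tool coordinates, whose origin is the TCP and whose axes are the flange's). Camera axes: x right, y up, looking along -z (the intrinsics and any distortion apply to the point x, -y, -z); pixel columns grow to the right and rows downward; lengths in m; the calibration is good to about 2 mm. A picture is of the moment at which its call begins: read the wrist's pose just before it.
- bot.job_done(): hands the job in; it is judged then, once.
The state is a dict: "time": time; "joint_positions": joint angles; "joint_velocities": joint speeds; "tau": joint torques, N m; "tool_pos": TCP position; "eef_rot": TCP orientation; "force": force on the tool from outside, world axes, zero at the start; "wrist_torque": the same for the moment, N m; "finger_gap": opening from 0.0 (shut) to 1.0 (fully open); "grip_force": force on a finger pad.
Only numpy, scipy, OpenCV 4.12 (cv2) and the standard library are available. Lean on these libraries where they do the work, as an engineer would, in place of code of your own. Each camera call takes 0.05 s, during which the arm holds its last target. There are 200 camera calls.

TASK

Pack away the little framed pictures: take the lid off the wooden picture case, then slide each one up out of the slotted display stand and slide it down into a free pair of grooves in the case until it stands fully home on the case floor; any picture already in the case stays in it. When every picture is in, put the lid back on the case so that it is fully seated, and leave the carafe, the cup and the clock alone.

Things in the scene. Friction and masses are not known exactly. Their poses are not given: they have to be found in the camera images.
- stand: fixed wooden display stand, 84 (x) x 198 (y) x 47 high; origin at the centre of its underside. Four slots 13 wide along its x, centred at y = -66, -22, 22, 66 mm, reach from its top down to z = 12; strips 74 apart close the slot ends up to z = 34. A picture in a slot stands upright, thickness along y, middle at x = 0, z = 62: upper 65 mm exposed, 34 mm of air to the next
- case: fixed open-topped wooden picture case, 96 (x) x 250 (y), floor 8 thick, rim at z = 118; origin at the centre of its underside. Opening at the rim 76 x 238. Upright ribs 10 thick on both long walls, z = 8 to 110, form five pairs of facing grooves 15 wide, 42 apart; facing ribs leave a 56 mm gap for fingers
- lid: loose wooden lid of the case, about 250 g, starting seated on the case; origin at the centre of its underside. Plug 70 (x) x 232 (y) x 6 deep, on it a board 100 x 256 (z = 6 to 14), on top a brass bar handle 16 (x) x 80 (y), z = 14 to 44. Same after a half turn. Seated: plug in the case's opening, origin over the case's origin at z = 112, long sides parallel
- groove1 (a point): groove pair at y = -84 mm of the case, axes as the case: the point where the middle of a picture is when it stands fully home there (z = 58 mm, top edge 10 below the rim), picture upright, thickness along y, side edges in the grooves
- groove2 (a point): groove pair at y = -42 mm of the case, axes as the case: the point where the middle of a picture is when it stands fully home there (z = 58 mm, top edge 10 below the rim), picture upright, thickness along y, side edges in the grooves
- groove3 (a point): groove pair at y = 0 mm of the case, axes as the case: the point where the middle of a picture is when it stands fully home there (z = 58 mm, top edge 10 below the rim), picture upright, thickness along y, side edges in the grooves
- groove4 (a point): groove pair at y = 42 mm of the case, axes as the case: the point where the middle of a picture is when it stands fully home there (z = 58 mm, top edge 10 below the rim), picture upright, thickness along y, side edges in the grooves
- groove5 (a point): groove pair at y = 84 mm of the case, axes as the case: the point where the middle of a picture is when it stands fully home there (z = 58 mm, top edge 10 below the rim), picture upright, thickness along y, side edges in the grooves
- picture1: small framed glass picture, a flat rigid slab 68 wide (own x) x 10 thick (own y) x 100 tall (own z), brass rim, same on both faces and both ends, about 130 g; origin at the middle of the slab. It starts upright in slot y = -66 of the stand, or is absent
- picture2: small framed glass picture, a flat rigid slab 68 wide (own x) x 10 thick (own y) x 100 tall (own z), brass rim, same on both faces and both ends, about 130 g; origin at the middle of the slab. It starts upright in slot y = -22 of the stand, or is absent
- picture3: small framed glass picture, a flat rigid slab 68 wide (own x) x 10 thick (own y) x 100 tall (own z), brass rim, same on both faces and both ends, about 130 g; origin at the middle of the slab. It starts upright in slot y = 22 of the stand, or is absent
- picture4: small framed glass picture, a flat rigid slab 68 wide (own x) x 10 thick (own y) x 100 tall (own z), brass rim, same on both faces and both ends, about 130 g; origin at the middle of the slab. It starts upright in slot y = 66 of the stand, or is absent
- packed1: small framed glass picture, a flat rigid slab 68 wide (own x) x 10 thick (own y) x 100 tall (own z), brass rim, same on both faces and both ends, about 130 g; origin at the middle of the slab. Already packed: it starts fully home in the case's groove pair y = -84, or is absent (exactly one of these five is present)
- packed2: small framed glass picture, a flat rigid slab 68 wide (own x) x 10 thick (own y) x 100 tall (own z), brass rim, same on both faces and both ends, about 130 g; origin at the middle of the slab. Already packed: it starts fully home in the case's groove pair y = -42, or is absent (exactly one of these five is present)
- packed3: small framed glass picture, a flat rigid slab 68 wide (own x) x 10 thick (own y) x 100 tall (own z), brass rim, same on both faces and both ends, about 130 g; origin at the middle of the slab. Already packed: it starts fully home in the case's groove pair y = 0, or is absent (exactly one of these five is present)
- packed4: small framed glass picture, a flat rigid slab 68 wide (own x) x 10 thick (own y) x 100 tall (own z), brass rim, same on both faces and both ends, about 130 g; origin at the middle of the slab. Already packed: it starts fully home in the case's groove pair y = 42, or is absent (exactly one of these five is present)
- packed5: small framed glass picture, a flat rigid slab 68 wide (own x) x 10 thick (own y) x 100 tall (own z), brass rim, same on both faces and both ends, about 130 g; origin at the middle of the slab. Already packed: it starts fully home in the case's groove pair y = 84, or is absent (exactly one of these five is present)
- carafe: bystander: closed glass carafe, 72 across, 200 tall; origin at the centre of its underside
- tumbler: bystander: clear drinking cup, 74 across, 85 tall; origin at the centre of its underside
- clock: bystander: brass alarm clock, about 85 wide and 102 tall; origin at the centre of its underside
Mind the look-alikes: they are no part of the job. Leave any purple or turquoise look-alike of the picture4 alone.

How it is judged:
By the outcome, as a careful person would: the job done as asked, in the order asked, and still so for the second after the job is handed in, with the robot touching nothing.
Of picture1, picture2, picture3, picture4 only 3 to 4 are there at a start; the rules pass over those that are not, and their reading is None.
Of packed1, packed2, packed3, packed4, packed5 only 1 to 1 are there at a start; the rules pass over those that are not, and their reading is None.
At some moment in a run one of lid may be knocked a few centimetres aside while the robot is not near it.
Once in a run the grip may slacken for a moment while it holds something.
It also fails if it takes over 210 s, if anything falls off the work surface, if the arm or the gripper's body presses on something with over 40 N, if the wrist force passes 120 N, or if a joint passes its speed limit or range.

## Working session

There is one attempt and no reset: what is moved stays moved. The work goes in short steps, Python scripts to look and compute and a tool call to move; the robot and the scene stay as the last step left them, time stands still between calls to the robot, and variables do not carry over. Pictures are saved under pics/ and viewed, at most 14 in all, crops included, and the job is handed in when it is done.

Besides the shell and the picture viewer there is one more tool, called as name([rows], argument=value, ...), one row to a line, values as JSON. move_arm: Moves the arm, as the interface text tells. Its arguments: {"type":"object","properties":{"moves":{"type":"array","items":{"type":"object","properties":{"linear":{"type":"array","items":{"type":"number"}},"turn":{"type":"number"}}}},"fingers":{"type":"number"},"newtons":{"type":"number"}},"required":["moves"]}

```bash
mkdir -p pics; cat > h.py <<'E'
import numpy as np, cv2
from station import bot
def cap(n,save=None):
    c=bot.capture(n)
    if save: cv2.imwrite('pics/'+save,c['color'])
    return c
def pts(c,T=None):
    "world point per pixel from depth"
    T=c['world_from_camera'] if T is None else T
    h,w=c['depth'].shape
    uv=np.stack(np.meshgrid(np.arange(w),np.arange(h)),-1).reshape(-1,1,2).astype(float)
    K=np.array([[c['fx'],0,c['cx']],[0,c['fy'],c['cy']],[0,0,1]])
    n=cv2.undistortPoints(uv,K,np.array(c['distortion'],float)).reshape(h,w,2)
    d=c['depth'].astype(float)
    P=np.stack([n[...,0]*d,-n[...,1]*d,-d],-1)
    return P@np.array(T)[:3,:3].T+np.array(T)[:3,3]
E
python3 - <<'E'
from h import *
o=bot.get_obs(); print(o)
for n in('scene','top'):
    c=cap(n,n+'0.png'); np.savez(n+'0.npz',P=pts(c),**{k:np.array(v) for k,v in c.items()})
    print(n,c['fx'],np.round(c['world_from_camera'],3).tolist())
E
```

```text
{'time': 0.0, 'joint_positions': array([-7.53463043e+01,  1.58443189e+01,  8.62957615e+01, -9.09918726e-04,
        7.79623544e+01, -6.93295368e+00]), 'joint_velocities': array([-0.08081368,  0.05062716,  0.04405972, -0.06150227, -0.03381338,
       -0.05907526]), 'tau': array([-8.38954238e-04, -4.04581046e+01, -2.37231803e+01,  7.03777629e-02,
        3.45254119e-02, -1.44873843e-04]), 'tool_pos': array([ 0.21139414, -0.53413646,  0.22363384]), 'eef_rot': array([-1.79898207e+02, -1.14815961e-02,  2.15868297e+01]), 'force': array([0.43857658, 0.91959366, 0.25241247]), 'wrist_torque': array([-0.00994571, -0.01174923,  0.02374116]), 'grip_force': 0.0, 'finger_gap': 0.999987594536757}
scene 461.50124838428985 [[0.244, -0.564, 0.789, 1.483], [0.97, 0.134, -0.204, -0.28], [0.009, 0.814, 0.58, 0.783], [0.0, 0.0, 0.0, 1.0]]
top 513.043613513011 [[-0.026, 0.997, -0.066, 0.434], [-1.0, -0.027, -0.011, -0.036], [-0.013, 0.066, 0.998, 1.383], [0.0, 0.0, 0.0, 1.0]]
```

View pics/scene0.png

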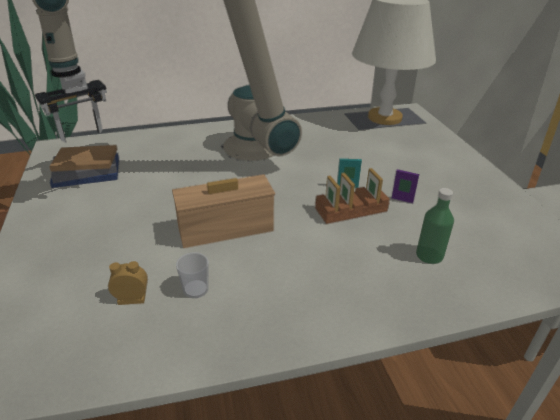

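View pics/top0.png

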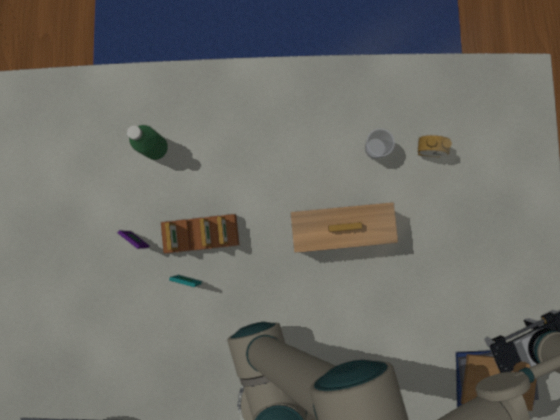

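The scene view shows the case with its lid at (225,208) and the stand at (352,203), which holds three pictures. In the top view the case is at (345,228), the stand at (200,233) and its pictures at about (172,237), (205,233) and (222,231). The look-alikes are purple (133,240) and turquoise (185,281), and both stand outside the stand, so the three in the stand are the ones to take. The bystanders are the carafe (148,142), the cup (379,145) and the clock (434,146).

```bash
python3 - <<'E'
from h import *
z=np.load('top0.npz'); P=z['P']; img=z['color']
def rect(m):
    q=(P[m][:,:2]*1000).astype(np.float32); return cv2.minAreaRect(q),np.round(np.median(P[m],0),4),m.sum()
def win(u0,u1,v0,v1):
    w=np.zeros(P.shape[:2],bool); w[v0:v1,u0:u1]=1; return w
Z=P[...,2]
print('table',np.median(Z[300:320,100:200]))
c=win(280,405,195,262)
print('board',rect(c&(Z>.115)&(Z<.135))); print('handle',rect(c&(Z>.143)))
s=win(155,245,205,262)
m=s&(Z>.085); n,l,st,ce=cv2.connectedComponentsWithStats(m.astype(np.uint8))
for i in range(1,n):
    if st[i,4]>10: print('pic',rect(l==i),Z[l==i].max())
print('stand',rect(s&(Z>.02)&(Z<.055)))
for nme,w in (('carafe',win(120,175,115,165)),('tum',win(360,400,125,165)),('clock',win(415,455,130,160)),('purple',win(115,152,225,252)),('turq',win(165,205,270,290))):
    print(nme,rect(w&(Z>.03)),Z[w].max())
cv2.imwrite('pics/crop0.png',cv2.resize(img[195:295,105:255],None,fx=5,fy=5,interpolation=cv2.INTER_CUBIC))
E
```

```text
table 0.0006629819969758977
board (((467.1607971191406, -168.5600128173828), (100.59896087646484, 257.21435546875), 3.701951265335083), array([ 0.4665, -0.1671,  0.1266]), np.int64(3999))
handle (((459.326171875, -120.70121002197266), (22.017906188964844, 174.792236328125), 9.222647666931152), array([ 0.4659, -0.1625,  0.1567]), np.int64(253))
pic (((467.9356689453125, 54.509796142578125), (182.0509796142578, 65.22626495361328), 89.45134735107422), array([0.4685, 0.1371, 0.1113]), np.int64(151)) 1.3831963220576933
pic (((466.1259460449219, 76.93501281738281), (68.23191833496094, 224.8437042236328), 1.2407957315444946), array([0.4647, 0.1807, 0.111 ]), np.int64(161)) 1.3831963220576933
pic (((457.2171630859375, 268.3919677734375), (66.15190124511719, 12.170717239379883), 5.11422872543335), array([0.457 , 0.2661, 0.1101]), np.int64(177)) 0.11939335955124908
stand (((462.5534973144531, 203.67117309570312), (84.37195587158203, 198.06346130371094), 4.688248157501221), array([0.462 , 0.2042, 0.047 ]), np.int64(1645))
carafe (((591.6428833007812, 148.94375610351562), (480.5976257324219, 70.51927947998047), 58.01560592651367), array([0.6936, 0.3153, 0.1348]), np.int64(939)) 1.3831963220576933
tum (((579.11181640625, -161.37254333496094), (69.10932159423828, 380.4894714355469), 43.11671829223633), array([ 0.6939, -0.2821,  0.073 ]), np.int64(400)) 1.3831963220576933
clock (((582.3951416015625, -237.32318115234375), (77.22273254394531, 493.34368896484375), 27.441171646118164), array([ 0.6716, -0.4133,  0.0872]), np.int64(599)) 1.3831963220576933
purple (((434.1676025390625, 186.01280212402344), (442.25628662109375, 43.84575653076172), 84.41156768798828), array([0.4531, 0.3706, 0.0944]), np.int64(254)) 1.3831963220576933
turq (((374.2480773925781, 113.21575927734375), (42.190181732177734, 319.4019775390625), 14.421466827392578), array([0.3435, 0.2339, 0.0965]), np.int64(218)) 1.3831963220576933
```

View pics/crop0.png

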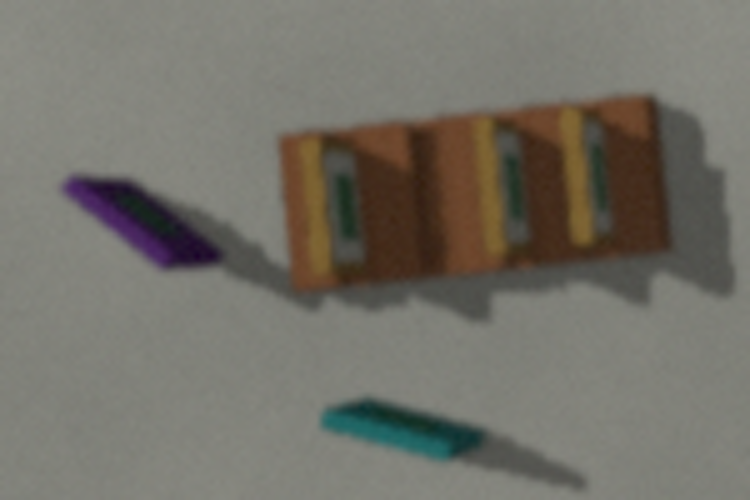

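The crop confirms gold-rimmed pictures in three slots: stand y = +66 at crop (315,205), -22 at (490,190) and -66 at (575,175). That makes pictures 4, 2 and 1; slot +22 is empty. The purple and turquoise ones stand free on the table. Next I'll cross-check the numbers and work out the approach to the lid.

```bash
cat >> h.py <<'E'
def go(x,y,z,yaw):
    "linear (mm) and turn (rad) from measured pose to goal, tool axes"
    from scipy.spatial.transform import Rotation as R
    o=bot.get_obs(); A=R.from_euler('xyz',o['eef_rot'],degrees=True)
    l=A.inv().apply((np.array([x,y,z])-o['tool_pos'])*1000)
    G=R.from_euler('xyz',[180,0,yaw],degrees=True)
    t=(A.inv()*G).as_rotvec()
    print('lin',np.round(l,1),'turn',round(t[2],3),'tilt',np.round(t[:2],3),'| pos',np.round(o['tool_pos'],4),'rot',np.round(o['eef_rot'],2),'t',round(o['time'],2),'F',np.round(o['force'],1),'gap',round(o['finger_gap'],3),'grip',round(o['grip_force'],1))
E
python3 - <<'E'
from h import *
for n in ('top','scene'):
    z=np.load(n+'0.npz'); P=z['P']; Z=P[...,2]
    near=(abs(P[...,0]-.467)<.12)&(abs(P[...,1]+.167)<.16)
    for nm,lo,hi in (('board',.12,.131),('handle',.145,.165)):
        m=near&(Z>lo)&(Z<hi); print(n,nm,cv2.minAreaRect((P[m][:,:2]*1000).astype(np.float32)),np.median(Z[m]),m.sum())
    near=(abs(P[...,0]-.462)<.08)&(abs(P[...,1]-.204)<.12)
    m=near&(Z>.104)&(Z<.118)
    for y0 in (.137,.181,.267):
        k=m&(abs(P[...,1]-y0)<.018); q=cv2.minAreaRect((P[k][:,:2]*1000).astype(np.float32)); print(n,q,np.median(Z[k]))
go(.4665,-.167,.25,93.7)
E
```

```text
top board ((467.07318115234375, -168.58657836914062), (100.48294067382812, 257.21246337890625), 3.7286300659179688) 0.12654112556323183 3815
top handle ((466.91864013671875, -167.56842041015625), (15.950102806091309, 79.18827056884766), 4.020648002624512) 0.1563002137428693 221
top ((468.57818603515625, 138.38034057617188), (66.07089233398438, 11.113162994384766), 4.986878395080566) 0.11216091367988845
top ((463.77911376953125, 182.2406768798828), (67.8530502319336, 10.855955123901367), 4.373188018798828) 0.11185947013717246
top ((457.2171630859375, 268.3919677734375), (66.15190124511719, 12.170717239379883), 5.11422872543335) 0.11161930105977347
scene board ((469.1713562011719, -170.04331970214844), (106.75127410888672, 254.33016967773438), 4.11399507522583) 0.12593435780289186 1883
scene handle ((470.4161071777344, -169.83335876464844), (20.75676727294922, 77.19861602783203), 4.21926212310791) 0.15441044030426587 194
scene ((472.09197998046875, 134.893310546875), (70.04017639160156, 11.563873291015625), 3.278749465942383) 0.11124866491412655
scene ((466.568115234375, 179.81573486328125), (69.6859359741211, 13.848261833190918), 3.582610607147217) 0.11122984478641307
scene ((461.4747314453125, 266.5502014160156), (71.8534927368164, 13.957077026367188), 7.244186878204346) 0.11152222911674253
lin [ 372.3 -247.7  -25.8] turn -1.259 tilt [-0.001 -0.001] | pos [ 0.2114 -0.5342  0.2237] rot [-1.7991e+02 -1.0000e-02  2.1590e+01] t 0.1 F [-0.1  0.2  0.2] gap 0.997 grip 0.0
```

move_arm([
  {"linear": [20, -14, -10], "turn": -0.08},
  {"linear": [60, -40, -26], "turn": -0.22},
  {"linear": [105, -70, -26], "turn": -0.36},
  {"linear": [150, -100, -26], "turn": -0.5},
  {"linear": [195, -130, -26], "turn": -0.64},
  {"linear": [240, -160, -26], "turn": -0.78},
  {"linear": [285, -190, -26], "turn": -0.92},
  {"linear": [320, -213, -26], "turn": -1.06},
], fingers=0.6, newtons=25)

```text
time: 0.9
tool_pos: [0.4241, -0.2273, 0.2503]
eef_rot: [-180.0, 0.0, 82.6]
force: [1.0, 0.2, 0.5]
finger_gap: 0.601
grip_force: 0.0
```

```bash
python3 -c "
from h import *
go(.468,-.169,.25,93.8)"
```

```text
lin [63.4 36.1  0.3] turn -0.195 tilt [-0.  0.] | pos [ 0.4241 -0.2273  0.2503] rot [-180.      0.     82.64] t 0.9 F [1.  0.2 0.5] gap 0.601 grip 0.0
```

move_arm([
  {"linear": [25, 15, 0], "turn": -0.08},
  {"linear": [55, 31, 0], "turn": -0.16},
  {"linear": [63, 36, 0], "turn": -0.195},
  {"linear": [63, 36, 0], "turn": -0.195},
  {"linear": [63, 36, 0], "turn": -0.195},
  {"linear": [63, 36, 0], "turn": -0.195},
  {"linear": [63, 36, 0], "turn": -0.195},
  {"linear": [63, 36, 0], "turn": -0.195},
])

```text
time: 1.7
tool_pos: [0.4672, -0.1724, 0.2505]
eef_rot: [-180.0, 0.0, 93.4]
force: [0.4, -0.5, 0.1]
finger_gap: 0.6
grip_force: 0.0
```

```bash
cat >> h.py <<'E'
def wpts(save=None):
    from scipy.spatial.transform import Rotation as R
    o=bot.get_obs(); T=np.eye(4); T[:3,:3]=R.from_euler('xyz',o['eef_rot'],degrees=True).as_matrix(); T[:3,3]=o['tool_pos']
    c=cap('wrist',save); return c,pts(c,T@np.array(c['hand_eye']))
E
python3 -c "
from h import *
go(.468,-.169,.25,93.8)
c,P=wpts('w1.png');Z=P[...,2]
print(np.round(c['hand_eye'],3).tolist())
near=(abs(P[...,0]-.467)<.12)&(abs(P[...,1]+.167)<.16)
for lo,hi in ((.118,.133),(.145,.165)):
    m=near&(Z>lo)&(Z<hi); print(cv2.minAreaRect((P[m][:,:2]*1000).astype(np.float32)),np.median(Z[m]),m.sum())
"
```

```text
lin [3.4 1.  0.5] turn -0.007 tilt [-0.  0.] | pos [ 0.4672 -0.1724  0.2505] rot [-1.80e+02  2.00e-02  9.34e+01] t 1.7 F [ 0.4 -0.5  0.1] gap 0.6 grip 0.0
[[-0.001, 0.973, 0.231, 0.067], [1.0, 0.001, 0.001, 0.001], [0.001, 0.231, -0.973, -0.16], [0.0, 0.0, 0.0, 1.0]]
((466.69085693359375, -153.17745971679688), (100.29383087158203, 221.59613037109375), 3.766192674636841) 0.1258368801111536 28250
((467.5911560058594, -170.7627410888672), (15.459516525268555, 80.2474365234375), 3.735764265060425) 0.15563249215599417 2021
```

View pics/w1.png

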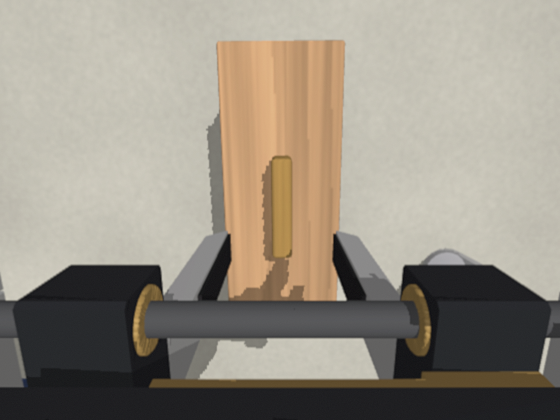

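The wrist view shows the bar at (281,207), centred between the fingers, on the board spanning x 220–345. It agrees with the top view. Going down to grip it.

move_arm([
  {"linear": [2, 0, 20], "turn": -0.007},
  {"linear": [3, 0, 45], "turn": -0.007},
  {"linear": [3, 0, 70], "turn": -0.007},
  {"linear": [3, 0, 90], "turn": -0.007},
  {"linear": [3, 0, 100], "turn": -0.007},
  {"linear": [3, 0, 102], "turn": -0.007},
  {"linear": [3, 0, 102], "turn": -0.007},
  {"linear": [3, 0, 102], "turn": -0.007},
])

```text
time: 2.55
tool_pos: [0.4682, -0.1691, 0.1495]
eef_rot: [179.9, 0.1, 93.9]
force: [0.2, -0.3, -0.5]
finger_gap: 0.602
grip_force: 0.0
```

move_arm([
  {"linear": [0, 0, 0], "turn": 0},
  {"linear": [0, 0, 0], "turn": 0},
  {"linear": [0, 0, 0], "turn": 0},
  {"linear": [0, 0, 0], "turn": 0},
  {"linear": [0, 0, 0], "turn": 0},
  {"linear": [0, 0, 0], "turn": 0},
  {"linear": [0, 0, 0], "turn": 0},
  {"linear": [0, 0, 0], "turn": 0},
], fingers=0, newtons=40)

```text
time: 3.35
tool_pos: [0.4672, -0.1686, 0.1485]
eef_rot: [-180.0, 0.0, 93.9]
force: [-0.9, -0.4, 0.7]
finger_gap: 0.167
grip_force: 40.0
```

move_arm([
  {"linear": [0, 0, -3], "turn": 0},
  {"linear": [0, 0, -8], "turn": 0},
  {"linear": [0, 0, -15], "turn": 0},
  {"linear": [0, 0, -25], "turn": 0},
  {"linear": [0, 0, -40], "turn": 0},
  {"linear": [0, 0, -55], "turn": 0},
  {"linear": [0, 0, -65], "turn": 0},
  {"linear": [0, 0, -70], "turn": 0},
])

```text
time: 4.15
tool_pos: [0.468, -0.1688, 0.2199]
eef_rot: [179.9, 0.1, 93.9]
force: [-0.2, -0.3, -2.4]
finger_gap: 0.165
grip_force: 40.0
```

```bash
python3 -c "
from h import *
go(.675,.01,.22,93.7)"
```

```text
lin [1.644e+02 2.187e+02 1.000e-01] turn 0.003 tilt [0.002 0.001] | pos [ 0.468  -0.1688  0.2199] rot [1.7989e+02 7.0000e-02 9.3900e+01] t 4.15 F [-0.2 -0.3 -2.4] gap 0.165 grip 40.0
```

move_arm([
  {"linear": [12, 15, 0], "turn": 0},
  {"linear": [35, 45, 0], "turn": 0},
  {"linear": [63, 82, 0], "turn": 0},
  {"linear": [91, 120, 0], "turn": 0},
  {"linear": [119, 157, 0], "turn": 0},
  {"linear": [142, 187, 0], "turn": 0},
  {"linear": [156, 205, 0], "turn": 0},
  {"linear": [160, 210, 0], "turn": 0},
])

```text
time: 4.95
tool_pos: [0.6676, 0.0074, 0.2172]
eef_rot: [-180.0, -0.1, 94.0]
force: [-1.0, -0.6, -3.6]
finger_gap: 0.167
grip_force: 40.0
```

move_arm([
  {"linear": [0, 0, 15], "turn": 0},
  {"linear": [0, 0, 45], "turn": 0},
  {"linear": [0, 0, 80], "turn": 0},
  {"linear": [0, 0, 115], "turn": 0},
  {"linear": [0, 0, 145], "turn": 0},
  {"linear": [0, 0, 162], "turn": 0},
  {"linear": [0, 0, 170], "turn": 0},
  {"linear": [0, 0, 175], "turn": 0},
])

```text
time: 5.75
tool_pos: [0.6655, 0.0046, 0.0429]
eef_rot: [-179.9, 0.0, 93.9]
force: [0.3, 0.1, -2.6]
finger_gap: 0.169
grip_force: 40.0
```

```bash
python3 -c "
from h import *
go(.666,-.002,.037,93.8)
c=cap('scene');P=pts(c);Z=P[...,2]
m=(abs(P[...,0]-.67)<.08)&(abs(P[...,1]-0)<.15)&(Z>.006)&(Z<.03)
print(np.percentile(Z[m],[5,50,95]))"
```

```text
lin [-6.6  0.1  5.9] turn 0.001 tilt [-0.001  0.   ] | pos [0.6655 0.0046 0.0429] rot [-1.7993e+02  1.0000e-02  9.3870e+01] t 5.75 F [ 0.3  0.1 -2.6] gap 0.169 grip 40.0
[0.01844631 0.02206076 0.02483165]
```

move_arm([
  {"linear": [0, 0, 1.5], "turn": 0},
  {"linear": [0, 0, 3], "turn": 0},
  {"linear": [0, 0, 4.5], "turn": 0},
  {"linear": [0, 0, 5.5], "turn": 0},
  {"linear": [0, 0, 6], "turn": 0},
  {"linear": [0, 0, 6.5], "turn": 0},
  {"linear": [0, 0, 6.5], "turn": 0},
  {"linear": [0, 0, 6.5], "turn": 0},
])

```text
time: 6.6
tool_pos: [0.6661, 0.0053, 0.037]
eef_rot: [180.0, 0.0, 93.9]
force: [-0.4, 0.5, -3.5]
finger_gap: 0.169
grip_force: 40.0
```

move_arm([
  {"linear": [0, 0, 0], "turn": 0},
  {"linear": [0, 0, 0], "turn": 0},
  {"linear": [0, 0, 0], "turn": 0},
  {"linear": [0, 0, -10], "turn": 0},
  {"linear": [0, 0, -40], "turn": 0},
  {"linear": [0, 0, -80], "turn": 0},
  {"linear": [0, 0, -120], "turn": 0},
  {"linear": [0, 0, -160], "turn": 0},
], fingers=0.5, newtons=25)

```text
time: 7.4
tool_pos: [0.666, 0.0053, 0.1996]
eef_rot: [179.9, 0.0, 93.9]
force: [0.7, -0.2, 0.1]
finger_gap: 0.496
grip_force: 0.0
```

```bash
python3 - <<'E'
from h import *
c=cap('top','top1.png');P=pts(c);Z=P[...,2]
np.savez('top1.npz',P=P)
cv2.imwrite('pics/crop1.png',cv2.resize(c['color'][185:275,275:415],None,fx=5,fy=5,interpolation=cv2.INTER_CUBIC))
m=(abs(P[...,0]-.467)<.1)&(abs(P[...,1]+.167)<.16)&(Z>.112)&(Z<.125)
print('rim',cv2.minAreaRect((P[m][:,:2]*1000).astype(np.float32)),np.median(Z[m]),m.sum())
R=np.array([[np.cos(np.radians(3.75)),-np.sin(np.radians(3.75))],[np.sin(np.radians(3.75)),np.cos(np.radians(3.75))]])
q=(P[...,:2]-[.4675,-.169])@R
for g in (-84,-42,0,42,84):
    k=(abs(q[...,0])<.02)&(abs(q[...,1]-g/1000)<.012); print(g,np.round(np.percentile(Z[k],[10,50,90]),3))
go(.4638,.1817,.25,4.5)
E
```

```text
rim ((467.4739685058594, -169.97019958496094), (96.439208984375, 252.0958709716797), 3.772796154022217) 0.11825108327918232 1081
-84 [0.009 0.077 0.109]
-42 [0.005 0.009 0.013]
0 [0.005 0.009 0.012]
42 [0.006 0.009 0.013]
84 [0.005 0.008 0.012]
lin [ 190.2 -192.9  -45.6] turn 1.56 tilt [ 0.013 -0.009] | pos [0.6698 0.005  0.2076] rot [1.7918e+02 1.4000e-01 9.3900e+01] t 7.45 F [ 3.2 -0.   4.5] gap 0.5 grip 0.0
```

View pics/crop1.png

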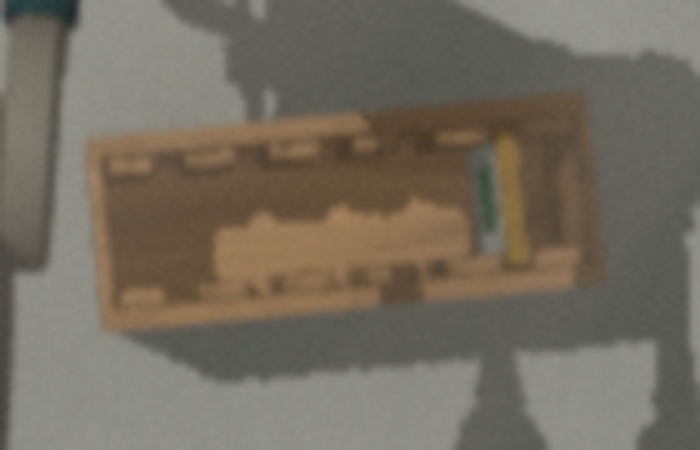

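The open case shows one picture at crop (500,200), which is groove y = -84. The other four are free. I'll take picture1 first.

move_arm([
  {"linear": [10, -12, -25], "turn": 0.07},
  {"linear": [28, -36, -50], "turn": 0.21},
  {"linear": [48, -62, -50], "turn": 0.35},
  {"linear": [68, -88, -50], "turn": 0.49},
  {"linear": [88, -114, -50], "turn": 0.63},
  {"linear": [108, -140, -50], "turn": 0.77},
  {"linear": [126, -163, -50], "turn": 0.91},
  {"linear": [138, -179, -50], "turn": 1.05},
], fingers=0.33)

```text
time: 8.25
tool_pos: [0.4763, 0.1318, 0.2479]
eef_rot: [180.0, -0.1, 33.5]
force: [-0.1, 0.7, -0.3]
finger_gap: 0.327
grip_force: 0.0
```

```bash
python3 -c "
from h import *
go(.468,.138,.25,4.7)"
```

```text
lin [-3.5 -9.7 -2.1] turn 0.502 tilt [-0.    -0.001] | pos [0.4763 0.1318 0.2479] rot [ 1.7999e+02 -6.0000e-02  3.3450e+01] t 8.25 F [-0.1  0.7 -0.3] gap 0.327 grip 0.0
```

move_arm([
  {"linear": [-1, -3, -1], "turn": 0.12},
  {"linear": [-2, -6, -2], "turn": 0.26},
  {"linear": [-3, -9, -2], "turn": 0.4},
  {"linear": [-3.5, -9.5, -2], "turn": 0.49},
  {"linear": [-3.5, -9.5, -2], "turn": 0.5},
  {"linear": [-3.5, -9.5, -2], "turn": 0.5},
  {"linear": [-3.5, -9.5, -2], "turn": 0.5},
  {"linear": [-3.5, -9.5, -2], "turn": 0.5},
])

```text
time: 9.05
tool_pos: [0.47, 0.1367, 0.249]
eef_rot: [180.0, -0.0, 5.1]
force: [-0.7, 0.2, -0.2]
finger_gap: 0.327
grip_force: 0.0
```

```bash
python3 -c "
from h import *
go(.468,.138,.25,4.7)
c,P=wpts('w2.png');Z=P[...,2]
m=(abs(P[...,0]-.467)<.06)&(Z>.105)&(Z<.12)
n,l,st,ce=cv2.connectedComponentsWithStats(m.astype(np.uint8))
for i in range(1,n):
    k=l==i
    if st[i,4]>60: print(cv2.minAreaRect((P[k][:,:2]*1000).astype(np.float32)),np.median(Z[k]),st[i,4],np.round(ce[i]))
"
```

```text
lin [-1.9 -1.5 -1. ] turn 0.007 tilt [ 0. -0.] | pos [0.47   0.1367 0.249 ] rot [ 1.7999e+02 -1.0000e-02  5.1300e+00] t 9.05 F [-0.7  0.2 -0.2] gap 0.327 grip 0.0
((457.1009521484375, 266.9380187988281), (68.06385803222656, 11.011061668395996), 4.53416633605957) 0.11142996050541584 1048 [136. 202.]
((465.9613037109375, 179.55270385742188), (65.9145736694336, 10.420001029968262), 4.790867328643799) 0.11174443871309978 852 [234. 200.]
((469.2207946777344, 135.64466857910156), (67.34219360351562, 10.054583549499512), 4.90574836730957) 0.11183268233165225 858 [282. 201.]
((462.4815673828125, -87.86824035644531), (95.95771789550781, 84.948486328125), 3.8834545612335205) 0.11658401220994963 4431 [510. 233.]
```

View pics/w2.png

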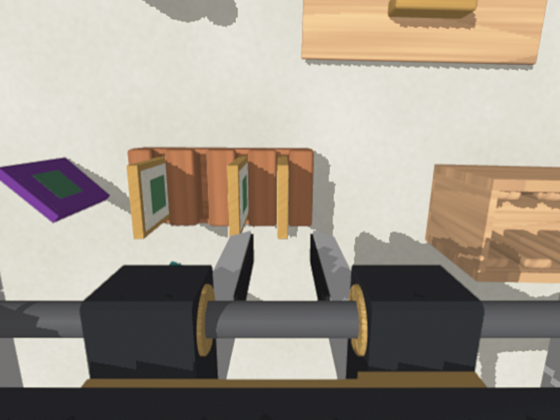

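The wrist view shows the target rim at (282,200), centred between the fingers. Neighbour 2 is at (236,200) and picture 4 at (137,202). Descending on picture1, with the y estimates from the two cameras agreeing within 3 mm.

move_arm([
  {"linear": [-1, 0, 20], "turn": 0.007},
  {"linear": [-1, 0, 50], "turn": 0.007},
  {"linear": [-1, 0, 85], "turn": 0.007},
  {"linear": [-1, 0, 115], "turn": 0.007},
  {"linear": [-1, 0, 140], "turn": 0.007},
  {"linear": [-1, 0, 153], "turn": 0.007},
  {"linear": [-1, 0, 158], "turn": 0.007},
  {"linear": [-1, 0, 158], "turn": 0.007},
])

```text
time: 9.9
tool_pos: [0.4688, 0.1366, 0.0905]
eef_rot: [180.0, 0.1, 4.7]
force: [0.4, 0.6, 0.4]
finger_gap: 0.331
grip_force: 0.0
```

move_arm([
  {"linear": [0, 0, 0], "turn": 0},
  {"linear": [0, 0, 0], "turn": 0},
  {"linear": [0, 0, 0], "turn": 0},
  {"linear": [0, 0, 0], "turn": 0},
  {"linear": [0, 0, 0], "turn": 0},
  {"linear": [0, 0, 0], "turn": 0},
  {"linear": [0, 0, 0], "turn": 0},
  {"linear": [0, 0, 0], "turn": 0},
], fingers=0, newtons=25)

```text
time: 10.7
tool_pos: [0.4695, 0.1368, 0.0917]
eef_rot: [-180.0, -0.1, 4.7]
force: [-0.0, -1.2, 5.7]
finger_gap: 0.108
grip_force: 25.0
```

move_arm([
  {"linear": [0, 0, -4], "turn": 0},
  {"linear": [0, 0, -12], "turn": 0},
  {"linear": [0, 0, -25], "turn": 0},
  {"linear": [0, 0, -42], "turn": 0},
  {"linear": [0, 0, -62], "turn": 0},
  {"linear": [0, 0, -85], "turn": 0},
  {"linear": [0, 0, -108], "turn": 0},
  {"linear": [0, 0, -130], "turn": 0},
])

```text
time: 11.5
tool_pos: [0.4686, 0.1366, 0.2221]
eef_rot: [180.0, 0.0, 4.7]
force: [1.4, -0.0, -1.4]
finger_gap: 0.103
grip_force: 25.0
```

```bash
python3 -c "
from h import *
go(.4675,-.1695,.23,3.77)"
```

```text
lin [-26.1 305.   -7.9] turn 0.016 tilt [0. 0.] | pos [0.4686 0.1366 0.2221] rot [1.7999e+02 2.0000e-02 4.6900e+00] t 11.5 F [ 1.4 -0.  -1.4] gap 0.103 grip 25.0
```

move_arm([
  {"linear": [-1, 15, -10], "turn": 0.0},
  {"linear": [-4, 48, -15], "turn": 0.01},
  {"linear": [-8, 92, -15], "turn": 0.016},
  {"linear": [-12, 138, -15], "turn": 0.016},
  {"linear": [-17, 184, -15], "turn": 0.016},
  {"linear": [-20, 230, -15], "turn": 0.016},
  {"linear": [-24, 272, -15], "turn": 0.016},
  {"linear": [-26, 305, -15], "turn": 0.016},
])

```text
time: 12.3
tool_pos: [0.4673, -0.1718, 0.2361]
eef_rot: [180.0, 0.0, 3.7]
force: [1.2, 0.4, -2.1]
finger_gap: 0.106
grip_force: 25.0
```

move_arm([
  {"linear": [0, 0, 0], "turn": 0},
  {"linear": [0, 0, 0], "turn": 0},
  {"linear": [0, 0, 0], "turn": 0},
  {"linear": [0, 0, 0], "turn": 0},
  {"linear": [0, 0, 0], "turn": 0},
  {"linear": [0, 0, 0], "turn": 0},
  {"linear": [0, 0, 0], "turn": 0},
  {"linear": [0, 0, 0], "turn": 0},
])

```text
time: 13.1
tool_pos: [0.468, -0.1692, 0.236]
eef_rot: [180.0, -0.0, 3.8]
force: [0.2, -0.3, -0.9]
finger_gap: 0.104
grip_force: 25.0
```

```bash
cat > look.py <<'E'
from h import *
go(.4675,-.1695,.23,3.77)
c,P=wpts('w3.png'); o=bot.get_obs()
a=np.radians(3.77); R=np.array([[np.cos(a),-np.sin(a)],[np.sin(a),np.cos(a)]])
q=(P[...,:2]-[.4675,-.1695])@R*1000; Z=P[...,2]*1000   # case axes, mm
rib=(Z>106)&(Z<113)&(abs(q[...,0])>29)&(abs(q[...,0])<37)
for s in (1,-1):
    k=rib&(q[...,0]*s>0); h,e=np.histogram(q[...,1][k],np.arange(-125,126,2)); 
    print(s,[(int(e[i]),int(h[i])) for i in range(len(h)) if h[i]>0])
m=(Z>112)&(Z<125)&(abs(q[...,0])<52)&(abs(q[...,1])<130)
print('rim q',cv2.minAreaRect(q[m].astype(np.float32)))
m=(Z>135)&(abs(q[...,0])<50)&(abs(q[...,1])<130)
print('held',np.round(np.percentile(q[m],[1,50,99],axis=0),1).tolist(),np.percentile(Z[m],[1,50,99]).round(1))
print('tcp q',(((o['tool_pos'][:2]-[.4675,-.1695])@R)*1000).round(1))
E
python3 look.py
```

```text
lin [-0.5  0.3  6. ] turn 0.001 tilt [ 0. -0.] | pos [ 0.468  -0.1692  0.236 ] rot [ 1.7999e+02 -1.0000e-02  3.8000e+00] t 13.1 F [ 0.2 -0.3 -0.9] gap 0.104 grip 25.0
1 [(-123, 13), (-121, 21), (-119, 21), (-117, 27), (-115, 20), (-113, 24), (-111, 25), (-109, 24), (-107, 26), (-105, 23), (-103, 23), (-101, 20), (-99, 24), (-97, 28), (-95, 23), (-91, 14), (-89, 14), (-87, 15), (-85, 19), (-83, 14), (-81, 7), (-79, 4), (-77, 18), (-75, 28), (-73, 21), (-71, 24), (-69, 23), (-67, 22), (-65, 26), (-63, 22), (-61, 24), (-59, 26), (-57, 20), (-55, 28), (-53, 17), (-37, 7), (-35, 19), (-33, 29), (-31, 19), (-29, 25), (-27, 24), (-25, 18), (-23, 30), (-21, 20), (-19, 20), (-17, 30), (-15, 19), (-13, 27), (-11, 13), (5, 14), (7, 20), (9, 29), (11, 20), (13, 19), (15, 29), (17, 20), (19, 29), (21, 19), (23, 20), (25, 27), (27, 19), (29, 22), (31, 12), (47, 15), (49, 21), (51, 24), (53, 20), (55, 20), (57, 27), (59, 21), (61, 23), (63, 21), (65, 22), (67, 24), (69, 22), (71, 20), (73, 6), (89, 21), (91, 23), (93, 25), (95, 23), (97, 22), (99, 22), (101, 23), (103, 24), (105, 21), (107, 21), (1
[... 304 characters left out ...]
, (-77, 15), (-75, 17), (-73, 18), (-71, 18), (-69, 18), (-67, 16), (-65, 20), (-63, 19), (-61, 18), (-59, 16), (-57, 19), (-55, 21), (-53, 16), (-37, 6), (-35, 17), (-33, 20), (-31, 15), (29, 10), (31, 8), (47, 16), (49, 17), (51, 20), (53, 18), (55, 18), (57, 19), (59, 21), (61, 19), (63, 19), (65, 20), (67, 20), (69, 19), (71, 16), (73, 7), (89, 17), (91, 21), (93, 15), (95, 21), (97, 19), (99, 17), (101, 18), (103, 23), (105, 20), (107, 18), (109, 19), (111, 18), (113, 18), (115, 13), (117, 26)]
rim q ((0.3570671081542969, -1.8688201904296875), (96.41138458251953, 251.1165008544922), 0.025730252265930176)
held [[-2.5, -71.2], [25.0, 1.6], [35.2, 72.8]] [233.2 337.7 353.5]
tcp q [0.5 0.2]
```

View pics/w3.png

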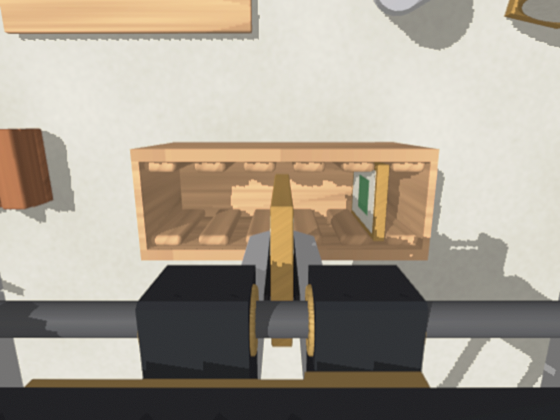

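```bash
cat > held.py <<'E'
from h import *
o=bot.get_obs(); c,P=wpts()
a=np.radians(3.77); R=np.array([[np.cos(a),-np.sin(a)],[np.sin(a),np.cos(a)]])
q=(P[...,:2]-o['tool_pos'][:2])@R*1000; Z=(P[...,2]-o['tool_pos'][2])*1000
for lo,hi in ((10,18),(18,26)):
    m=(Z>lo)&(Z<hi)&(abs(q[...,0])<45)&(abs(q[...,1])<12)
    if m.sum()>20: print(m.sum(),cv2.minAreaRect(q[m].astype(np.float32)),np.median(Z[m]))
E
python3 held.py
```

```text
319 ((0.7657718658447266, 2.8501434326171875), (22.95499610900879, 66.82594299316406), 73.37232208251953) 14.180318517583473
2632 ((0.04609107971191406, -1.6161746978759766), (68.09634399414062, 23.62612533569336), 9.09656047821045) 20.06204480600274
```

```bash
sed -i '/^for/,$d' held.py; cat >> held.py <<'E'
m=(Z>15)&(Z<26)&(abs(q[...,0])<45)&(q[...,0]>12)&(abs(q[...,1])<12)
n,l,st,ce=cv2.connectedComponentsWithStats(m.astype(np.uint8)); k=l==1+np.argmax(st[1:,4])
print('held top far half: y pct',np.percentile(q[k][:,1],[2,50,98]).round(1),'xmax',np.percentile(q[k][:,0],99).round(1),'z',np.median(Z[k]).round(1))
m=(Z>15)&(Z<26)&(abs(q[...,0])<45)&(abs(q[...,1])<6); print('x range',np.percentile(q[m][:,0],[1,99]).round(1))
E
python3 held.py
```

```text
held top far half: y pct [-4.7  0.4  5.1] xmax 33.6 z 19.9
x range [-33.2  33.5]
```

move_arm([
  {"linear": [0, 1.5, 10], "turn": 0},
  {"linear": [-0.5, 1.5, 20], "turn": 0},
  {"linear": [-0.5, 1.5, 30], "turn": 0},
  {"linear": [-0.5, 1.5, 40], "turn": 0},
  {"linear": [-0.5, 1.5, 47], "turn": 0},
  {"linear": [-0.5, 1.5, 54], "turn": 0},
  {"linear": [-0.5, 1.5, 61], "turn": 0},
  {"linear": [-0.5, 1.5, 68], "turn": 0},
])

```text
time: 14.05
tool_pos: [0.4677, -0.171, 0.1675]
eef_rot: [180.0, -0.0, 3.8]
force: [0.3, 0.3, -0.7]
finger_gap: 0.103
grip_force: 25.0
```

```bash
python3 held.py; python3 -c "
from h import *
go(.4675,-.1695,.09,3.77)"
```

```text
held top far half: y pct [-4.7  0.4  5.1] xmax 33.6 z 20.0
x range [-33.3  33.5]
lin [ 0.8 -1.  76.4] turn 0.0 tilt [-0.001  0.002] | pos [ 0.4669 -0.1706  0.1664] rot [-1.7995e+02  1.0000e-01  3.7700e+00] t 14.1 F [-0.2  0.6 -2.4] gap 0.102 grip 25.0
```

move_arm([
  {"linear": [0, 0, 10], "turn": 0},
  {"linear": [0, 0, 22], "turn": 0},
  {"linear": [0, 0, 34], "turn": 0},
  {"linear": [0, 0, 46], "turn": 0},
  {"linear": [0, 0, 57], "turn": 0},
  {"linear": [0, 0, 66], "turn": 0},
  {"linear": [0, 0, 72], "turn": 0},
  {"linear": [0, 0, 76], "turn": 0},
])

```text
time: 14.9
tool_pos: [0.4674, -0.1709, 0.0913]
eef_rot: [-180.0, 0.0, 3.8]
force: [-0.3, -0.3, -0.9]
finger_gap: 0.103
grip_force: 25.0
```

```bash
python3 held.py; python3 -c "
from h import *
go(.4675,-.1695,.088,3.77)"
```

```text
held top far half: y pct [-4.7  0.4  5.1] xmax 33.6 z 19.9
x range [-42.3  43.3]
lin [ 0.3 -1.3  3. ] turn -0.0 tilt [-0.001  0.001] | pos [ 0.4672 -0.1708  0.091 ] rot [-1.7997e+02  5.0000e-02  3.7700e+00] t 14.95 F [-1.1  0.9 -1.5] gap 0.105 grip 25.0
```

Lower 2.5 mm, open to about 24 mm, then lift away.

move_arm([
  {"linear": [0, 0, 1], "turn": 0},
  {"linear": [0, 0, 2], "turn": 0},
  {"linear": [0, 0, 2.5], "turn": 0},
  {"linear": [0, 0, 2.5], "turn": 0},
  {"linear": [0, 0, 2.5], "turn": 0},
  {"linear": [0, 0, 2.5], "turn": 0},
  {"linear": [0, 0, 2.5], "turn": 0},
  {"linear": [0, 0, 2.5], "turn": 0},
])

```text
time: 15.75
tool_pos: [0.4676, -0.171, 0.0895]
eef_rot: [180.0, -0.0, 3.8]
force: [-0.1, -0.6, -1.6]
finger_gap: 0.105
grip_force: 25.0
```

move_arm([
  {"linear": [0, 0, 0], "turn": 0},
  {"linear": [0, 0, 0], "turn": 0},
  {"linear": [0, 0, 0], "turn": 0},
  {"linear": [0, 0, 0], "turn": 0},
  {"linear": [0, 0, -5], "turn": 0},
  {"linear": [0, 0, -15], "turn": 0},
  {"linear": [0, 0, -35], "turn": 0},
  {"linear": [0, 0, -60], "turn": 0},
], fingers=0.26)

```text
time: 16.55
tool_pos: [0.4671, -0.1707, 0.1502]
eef_rot: [-180.0, 0.1, 3.8]
force: [0.9, -0.3, -0.7]
finger_gap: 0.262
grip_force: 0.0
```

move_arm([
  {"linear": [0, 0, -30], "turn": 0},
  {"linear": [0, 0, -60], "turn": 0},
  {"linear": [0, 0, -85], "turn": 0},
  {"linear": [0, 0, -100], "turn": 0},
  {"linear": [0, 0, -100], "turn": 0},
  {"linear": [0, 0, -100], "turn": 0},
  {"linear": [0, 0, -100], "turn": 0},
  {"linear": [0, 0, -100], "turn": 0},
], fingers=0.33)

```text
time: 17.35
tool_pos: [0.4669, -0.1706, 0.2484]
eef_rot: [-179.9, 0.1, 3.8]
force: [0.8, 0.1, -1.2]
finger_gap: 0.329
grip_force: 0.0
```

```bash
cat > case.py <<'E'
from h import *
c,P=wpts()
a=np.radians(3.77); R=np.array([[np.cos(a),-np.sin(a)],[np.sin(a),np.cos(a)]])
q=(P[...,:2]-[.4675,-.1695])@R*1000; Z=P[...,2]*1000
m=(Z>96)&(Z<116)&(abs(q[...,0])<26)&(abs(q[...,1])<112)
n,l,st,ce=cv2.connectedComponentsWithStats(m.astype(np.uint8))
for i in range(1,n):
    k=l==i
    if st[i,4]>100: print('in case: y',np.percentile(q[k][:,1],[2,50,98]).round(1),'z',np.median(Z[k]).round(1),st[i,4])
c=cap('top');P=pts(c);Z=P[...,2]
m=(abs(P[...,0]-.67)<.15)&(abs(P[...,1])<.19)&(Z>.008)&(Z<.02)
print('lid',cv2.minAreaRect((P[m][:,:2]*1000).astype(np.float32)),m.sum())
m=(abs(P[...,0]-.67)<.15)&(abs(P[...,1])<.19)&(Z>.035)&(Z<.055)
if m.sum()>20: print('bar',cv2.minAreaRect((P[m][:,:2]*1000).astype(np.float32)),m.sum())
E
python3 case.py; python3 -c "
from h import *
go(.466,.1805,.25,4.7)"
```

```text
in case: y [-5.9 -1.4  3.2] z 107.8 614
in case: y [-90.4 -84.2 -80.4] z 107.6 806
lid ((674.548583984375, -4.5457611083984375), (277.29052734375, 376.5379638671875), 3.957044839859009) 3197
bar ((666.0838012695312, 6.037319183349609), (16.85749053955078, 79.67855072021484), 3.123729944229126) 191
lin [  21.9 -350.6   -1.1] turn -0.016 tilt [-0.001  0.002] | pos [ 0.4671 -0.1708  0.2486] rot [-1.7995e+02  9.0000e-02  3.7700e+00] t 17.45 F [-0.4  0.1  0.4] gap 0.326 grip 0.0
```

move_arm([
  {"linear": [1, -15, 0], "turn": -0.005},
  {"linear": [4, -55, 0], "turn": -0.016},
  {"linear": [7, -103, 0], "turn": -0.016},
  {"linear": [10, -152, 0], "turn": -0.016},
  {"linear": [13, -201, 0], "turn": -0.016},
  {"linear": [16, -250, 0], "turn": -0.016},
  {"linear": [19, -299, 0], "turn": -0.016},
  {"linear": [21, -340, 0], "turn": -0.016},
])

```text
time: 18.25
tool_pos: [0.4649, 0.1731, 0.2494]
eef_rot: [-179.9, 0.0, 4.8]
force: [0.4, -1.1, -0.6]
finger_gap: 0.332
grip_force: 0.0
```

move_arm([
  {"linear": [0, -11, 0], "turn": 0},
  {"linear": [0, -11, 20], "turn": 0},
  {"linear": [0, -11, 50], "turn": 0},
  {"linear": [0, -11, 80], "turn": 0},
  {"linear": [0, -11, 110], "turn": 0},
  {"linear": [0, -11, 110], "turn": 0},
  {"linear": [0, -11, 110], "turn": 0},
  {"linear": [0, -11, 110], "turn": 0},
])

```text
time: 19.05
tool_pos: [0.4665, 0.1808, 0.141]
eef_rot: [-180.0, -0.2, 4.7]
force: [-0.0, 0.3, -0.1]
finger_gap: 0.331
grip_force: 0.0
```

```bash
python3 -c "
from h import *
go(.465,.181,.0915,4.7)"
```

```text
lin [-1.6 -0.3 49.5] turn -0.0 tilt [-0.    -0.003] | pos [0.4665 0.1808 0.141 ] rot [-1.7998e+02 -1.7000e-01  4.6800e+00] t 19.05 F [-0.   0.3 -0.1] gap 0.331 grip 0.0
```

move_arm([
  {"linear": [-1, 0, 15], "turn": 0},
  {"linear": [-1, 0, 30], "turn": 0},
  {"linear": [-1, 0, 43], "turn": 0},
  {"linear": [-1, 0, 49], "turn": 0},
  {"linear": [-1, 0, 49], "turn": 0},
  {"linear": [-1, 0, 49], "turn": 0},
  {"linear": [-1, 0, 49], "turn": 0},
  {"linear": [-1, 0, 49], "turn": 0},
])

```text
time: 19.85
tool_pos: [0.4648, 0.1807, 0.0911]
eef_rot: [-180.0, -0.1, 4.7]
force: [-0.9, 0.3, -0.0]
finger_gap: 0.328
grip_force: 0.0
```

move_arm([
  {"linear": [0, 0, 0], "turn": 0},
  {"linear": [0, 0, 0], "turn": 0},
  {"linear": [0, 0, 0], "turn": 0},
  {"linear": [0, 0, 0], "turn": 0},
  {"linear": [0, 0, 0], "turn": 0},
  {"linear": [0, 0, 0], "turn": 0},
  {"linear": [0, 0, 0], "turn": 0},
  {"linear": [0, 0, 0], "turn": 0},
], fingers=0, newtons=25)

```text
time: 20.65
tool_pos: [0.4643, 0.1805, 0.0905]
eef_rot: [180.0, 0.0, 4.7]
force: [-0.1, 0.9, 1.1]
finger_gap: 0.106
grip_force: 25.0
```

move_arm([
  {"linear": [0, 0, -4], "turn": 0},
  {"linear": [0, 0, -12], "turn": 0},
  {"linear": [0, 0, -25], "turn": 0},
  {"linear": [0, 0, -45], "turn": 0},
  {"linear": [0, 0, -70], "turn": 0},
  {"linear": [0, 0, -95], "turn": 0},
  {"linear": [0, 0, -120], "turn": 0},
  {"linear": [0, 0, -145], "turn": 0},
])

```text
time: 21.45
tool_pos: [0.464, 0.1805, 0.237]
eef_rot: [-180.0, -0.0, 4.7]
force: [0.3, -0.1, -0.7]
finger_gap: 0.101
grip_force: 25.0
```

```bash
python3 held.py; python3 -c "
from h import *
print('g4');go(.4647,-.1289,.236,3.77)
print('g5');go(.462,-.0870,.236,3.77)"
```

```text
held top far half: y pct [-4.3  0.6  5.5] xmax 34.7 z 21.2
x range [-31.8  34.6]
g4
lin [-27.2 308.9   4.6] turn 0.016 tilt [-0.001 -0.009] | pos [0.4665 0.1812 0.2412] rot [-179.93   -0.49    4.69] t 21.5 F [0.7 0.5 1.2] gap 0.105 grip 25.0
g5
lin [-26.5 266.9   4.6] turn 0.016 tilt [-0.001 -0.009] | pos [0.4665 0.1812 0.2412] rot [-179.93   -0.49    4.69] t 21.5 F [0.7 0.5 1.2] gap 0.105 grip 25.0
```

move_arm([
  {"linear": [-1, 15, 0], "turn": 0.005},
  {"linear": [-4, 48, 0], "turn": 0.016},
  {"linear": [-8, 92, 0], "turn": 0.016},
  {"linear": [-12, 138, 0], "turn": 0.016},
  {"linear": [-17, 184, 0], "turn": 0.016},
  {"linear": [-20, 230, 0], "turn": 0.016},
  {"linear": [-24, 274, 0], "turn": 0.016},
  {"linear": [-26, 308, 0], "turn": 0.016},
])

```text
time: 22.3
tool_pos: [0.4629, -0.1309, 0.2352]
eef_rot: [180.0, 0.0, 3.7]
force: [-0.4, 1.0, -1.2]
finger_gap: 0.103
grip_force: 25.0
```

move_arm([
  {"linear": [0, 0, 0], "turn": 0},
  {"linear": [0, 0, 0], "turn": 0},
  {"linear": [0, 0, 0], "turn": 0},
  {"linear": [0, 0, 0], "turn": 0},
  {"linear": [0, 0, 10], "turn": 0},
  {"linear": [0, 0, 20], "turn": 0},
  {"linear": [0, 0, 25], "turn": 0},
  {"linear": [0, 0, 25], "turn": 0},
])

```text
time: 23.1
tool_pos: [0.4627, -0.1279, 0.2091]
eef_rot: [-179.9, 0.1, 3.8]
force: [0.5, 1.0, -0.5]
finger_gap: 0.104
grip_force: 25.0
```

```bash
python3 held.py; python3 -c "
from h import *
print('g4');go(.4647,-.1289,.236,3.77)
"
```

```text
held top far half: y pct [-4.7  0.4  5.1] xmax 34.8 z 21.1
x range [-31.7  34.7]
g4
lin [  1.5   0.8 -26.2] turn 0.0 tilt [-0.001  0.001] | pos [ 0.4631 -0.1282  0.2098] rot [-1.7997e+02  8.0000e-02  3.7900e+00] t 23.15 F [ 0.6 -0.7 -1.5] gap 0.103 grip 25.0
```

move_arm([
  {"linear": [0, 1, 4], "turn": 0},
  {"linear": [0, 1, 9], "turn": 0},
  {"linear": [0, 1, 15], "turn": 0},
  {"linear": [0, 1, 21], "turn": 0},
  {"linear": [0, 1, 27], "turn": 0},
  {"linear": [0, 1, 33], "turn": 0},
  {"linear": [0, 1, 38], "turn": 0},
  {"linear": [0, 1, 42], "turn": 0},
])

```text
time: 23.95
tool_pos: [0.4634, -0.1295, 0.1679]
eef_rot: [-180.0, 0.0, 3.8]
force: [0.7, -0.0, -0.8]
finger_gap: 0.104
grip_force: 25.0
```

```bash
python3 held.py; python3 -c "
from h import *
go(.4647,-.1289,.087,3.77)
"
```

```text
held top far half: y pct [-4.7  0.4  5.1] xmax 34.7 z 21.2
x range [-31.8  34.6]
lin [ 1.7 -0.3 80.4] turn 0.0 tilt [-0.001  0.001] | pos [ 0.4631 -0.1293  0.1674] rot [-1.7997e+02  7.0000e-02  3.7700e+00] t 24.0 F [-0.6 -0.1 -1.9] gap 0.105 grip 25.0
```

move_arm([
  {"linear": [0, 0, 10], "turn": 0},
  {"linear": [0, 0, 22], "turn": 0},
  {"linear": [0, 0, 34], "turn": 0},
  {"linear": [0, 0, 46], "turn": 0},
  {"linear": [0, 0, 57], "turn": 0},
  {"linear": [0, 0, 68], "turn": 0},
  {"linear": [0, 0, 75], "turn": 0},
  {"linear": [0, 0, 77], "turn": 0},
])

```text
time: 24.8
tool_pos: [0.463, -0.1293, 0.0904]
eef_rot: [-180.0, 0.1, 3.8]
force: [-0.3, -0.3, -0.7]
finger_gap: 0.104
grip_force: 25.0
```

```bash
python3 held.py; python3 -c "
from h import *
go(.4647,-.1289,.087,3.77)
"
```

```text
held top far half: y pct [-4.7  0.4  5.1] xmax 34.7 z 21.2
x range [-35.8  34.7]
lin [ 1.5 -0.4  3.7] turn -0.0 tilt [-0.001  0.001] | pos [ 0.4632 -0.1294  0.0907] rot [-1.7997e+02  6.0000e-02  3.7700e+00] t 24.85 F [-0.6  0.5 -1.1] gap 0.107 grip 25.0
```

move_arm([
  {"linear": [0, 0, 1.5], "turn": 0},
  {"linear": [0, 0, 3], "turn": 0},
  {"linear": [0, 0, 3], "turn": 0},
  {"linear": [0, 0, 3], "turn": 0},
  {"linear": [0, 0, 3], "turn": 0},
  {"linear": [0, 0, 3], "turn": 0},
  {"linear": [0, 0, 3], "turn": 0},
  {"linear": [0, 0, 3], "turn": 0},
])

```text
time: 25.65
tool_pos: [0.4636, -0.1295, 0.0885]
eef_rot: [180.0, -0.0, 3.8]
force: [-0.8, -0.5, -1.5]
finger_gap: 0.107
grip_force: 25.0
```

move_arm([
  {"linear": [0, 0, 0], "turn": 0},
  {"linear": [0, 0, 0], "turn": 0},
  {"linear": [0, 0, 0], "turn": 0},
  {"linear": [0, 0, 0], "turn": 0},
  {"linear": [0, 0, -5], "turn": 0},
  {"linear": [0, 0, -15], "turn": 0},
  {"linear": [0, 0, -35], "turn": 0},
  {"linear": [0, 0, -60], "turn": 0},
], fingers=0.26)

```text
time: 26.45
tool_pos: [0.4631, -0.1293, 0.1492]
eef_rot: [-180.0, 0.1, 3.8]
force: [0.6, -0.2, 0.0]
finger_gap: 0.262
grip_force: 0.0
```

move_arm([
  {"linear": [0, 0, -30], "turn": 0},
  {"linear": [0, 0, -60], "turn": 0},
  {"linear": [0, 0, -85], "turn": 0},
  {"linear": [0, 0, -100], "turn": 0},
  {"linear": [0, 0, -100], "turn": 0},
  {"linear": [0, 0, -100], "turn": 0},
  {"linear": [0, 0, -100], "turn": 0},
  {"linear": [0, 0, -100], "turn": 0},
], fingers=0.33)

```text
time: 27.25
tool_pos: [0.4629, -0.1292, 0.2474]
eef_rot: [-179.9, 0.1, 3.8]
force: [0.1, -0.3, -0.2]
finger_gap: 0.332
grip_force: 0.0
```

```bash
python3 case.py; python3 -c "
from h import *
go(.457,.2685,.25,4.7)"
```

```text
in case: y [-5.9 -0.3  4.1] z 107.8 725
in case: y [-90.3 -83.3 -80.4] z 107.6 906
in case: y [35.7 40.2 44.8] z 107.8 625
lid ((670.661865234375, 0.1770172119140625), (377.55377197265625, 276.234375), 87.00043487548828) 3219
bar ((665.6870727539062, 5.986930847167969), (16.89381980895996, 79.63797760009766), 3.9664337635040283) 194
lin [  20.  -397.4   -2.1] turn -0.016 tilt [-0.001  0.002] | pos [ 0.4632 -0.1294  0.2476] rot [-1.7996e+02  9.0000e-02  3.7700e+00] t 27.35 F [-0.5  0.6 -0.4] gap 0.334 grip 0.0
```

move_arm([
  {"linear": [1, -18, 0], "turn": -0.005},
  {"linear": [3, -63, 0], "turn": -0.016},
  {"linear": [6, -112, 0], "turn": -0.016},
  {"linear": [8, -161, 0], "turn": -0.016},
  {"linear": [10, -210, 0], "turn": -0.016},
  {"linear": [13, -259, 0], "turn": -0.016},
  {"linear": [16, -308, 0], "turn": -0.016},
  {"linear": [18, -357, 0], "turn": -0.016},
])

```text
time: 28.15
tool_pos: [0.4577, 0.2299, 0.2481]
eef_rot: [180.0, 0.0, 4.7]
force: [-0.7, 1.1, 0.0]
finger_gap: 0.332
grip_force: 0.0
```

move_arm([
  {"linear": [1, -25, 0], "turn": 0},
  {"linear": [2, -40, 0], "turn": 0},
  {"linear": [2, -40, 25], "turn": 0},
  {"linear": [2, -40, 60], "turn": 0},
  {"linear": [2, -40, 90], "turn": 0},
  {"linear": [2, -40, 105], "turn": 0},
  {"linear": [2, -40, 105], "turn": 0},
  {"linear": [2, -40, 105], "turn": 0},
])

```text
time: 28.95
tool_pos: [0.4572, 0.2674, 0.1436]
eef_rot: [180.0, 0.0, 4.6]
force: [-0.9, -0.3, -0.5]
finger_gap: 0.328
grip_force: 0.0
```

```bash
python3 -c "
from h import *
go(.457,.2685,.0915,4.7)"
```

```text
lin [-0.1 -1.1 52.1] turn -0.001 tilt [0. 0.] | pos [0.4572 0.2674 0.1436] rot [179.98   0.     4.64] t 28.95 F [-0.9 -0.3 -0.5] gap 0.328 grip 0.0
```

move_arm([
  {"linear": [0, -0.5, 15], "turn": 0},
  {"linear": [0, -0.5, 30], "turn": 0},
  {"linear": [0, -0.5, 45], "turn": 0},
  {"linear": [0, -0.5, 52], "turn": 0},
  {"linear": [0, -0.5, 52], "turn": 0},
  {"linear": [0, -0.5, 52], "turn": 0},
  {"linear": [0, -0.5, 52], "turn": 0},
  {"linear": [0, -0.5, 52], "turn": 0},
])

```text
time: 29.75
tool_pos: [0.4573, 0.2686, 0.0922]
eef_rot: [-180.0, -0.1, 4.7]
force: [-0.2, 0.4, 0.1]
finger_gap: 0.331
grip_force: 0.0
```

move_arm([
  {"linear": [0, 0, 0], "turn": 0},
  {"linear": [0, 0, 0], "turn": 0},
  {"linear": [0, 0, 0], "turn": 0},
  {"linear": [0, 0, 0], "turn": 0},
  {"linear": [0, 0, 0], "turn": 0},
  {"linear": [0, 0, 0], "turn": 0},
  {"linear": [0, 0, 0], "turn": 0},
  {"linear": [0, 0, 0], "turn": 0},
], fingers=0, newtons=25)

```text
time: 30.55
tool_pos: [0.4568, 0.2684, 0.0915]
eef_rot: [180.0, -0.0, 4.7]
force: [0.8, -0.3, 0.7]
finger_gap: 0.106
grip_force: 25.0
```

move_arm([
  {"linear": [0, 0, -4], "turn": 0},
  {"linear": [0, 0, -12], "turn": 0},
  {"linear": [0, 0, -25], "turn": 0},
  {"linear": [0, 0, -48], "turn": 0},
  {"linear": [0, 0, -75], "turn": 0},
  {"linear": [0, 0, -110], "turn": 0},
  {"linear": [0, 0, -135], "turn": 0},
  {"linear": [0, 0, -145], "turn": 0},
])

```text
time: 31.35
tool_pos: [0.458, 0.269, 0.2397]
eef_rot: [-179.9, -0.3, 4.7]
force: [0.1, 0.3, -1.6]
finger_gap: 0.108
grip_force: 25.0
```

move_arm([
  {"linear": [0, 0, 0], "turn": 0},
  {"linear": [0, 0, 0], "turn": 0},
  {"linear": [0, 0, 0], "turn": 0},
  {"linear": [0, 0, 0], "turn": 0},
  {"linear": [0, 0, 0], "turn": 0},
  {"linear": [0, 0, 0], "turn": 0},
  {"linear": [0, 0, 0], "turn": 0},
  {"linear": [0, 0, 0], "turn": 0},
])

```text
time: 32.15
tool_pos: [0.4567, 0.2684, 0.2363]
eef_rot: [180.0, 0.0, 4.7]
force: [0.4, -0.4, -1.5]
finger_gap: 0.103
grip_force: 25.0
```

```bash
python3 held.py; python3 -c "
from h import *
print('g5');go(.462,-.0870,.236,3.77)"
```

```text
held top far half: y pct [-4.2  0.6  5.5] xmax 34.4 z 20.2
x range [-31.9  34.3]
g5
lin [-23.8 354.7   0.4] turn 0.016 tilt [ 0. -0.] | pos [0.4568 0.2685 0.2364] rot [180.    -0.     4.69] t 32.2 F [-0.8 -0.1 -0.6] gap 0.106 grip 25.0
```

move_arm([
  {"linear": [-1, 18, 0], "turn": 0.005},
  {"linear": [-4, 60, 0], "turn": 0.016},
  {"linear": [-7, 108, 0], "turn": 0.016},
  {"linear": [-10, 157, 0], "turn": 0.016},
  {"linear": [-14, 206, 0], "turn": 0.016},
  {"linear": [-18, 255, 0], "turn": 0.016},
  {"linear": [-21, 304, 0], "turn": 0.016},
  {"linear": [-24, 345, 0], "turn": 0.016},
])

```text
time: 33.0
tool_pos: [0.4608, -0.0799, 0.2368]
eef_rot: [179.9, -0.1, 3.7]
force: [0.7, -0.1, -0.9]
finger_gap: 0.109
grip_force: 25.0
```

move_arm([
  {"linear": [-1, 10, 0], "turn": 0},
  {"linear": [-1, 10, 0], "turn": 0},
  {"linear": [-1, 10, 0], "turn": 0},
  {"linear": [-1, 10, 5], "turn": 0},
  {"linear": [-1, 10, 15], "turn": 0},
  {"linear": [-1, 10, 25], "turn": 0},
  {"linear": [-1, 10, 25], "turn": 0},
  {"linear": [-1, 10, 25], "turn": 0},
])

```text
time: 33.8
tool_pos: [0.4604, -0.087, 0.2109]
eef_rot: [-180.0, 0.1, 3.8]
force: [0.6, 0.1, -1.1]
finger_gap: 0.102
grip_force: 25.0
```

```bash
python3 held.py; python3 -c "
from h import *
print('g5');go(.461,-.0870,.236,3.77)"
```

```text
held top far half: y pct [-4.7  0.4  5.1] xmax 34.4 z 20.2
x range [-32.   34.3]
g5
lin [  0.3  -0.2 -24.7] turn 0.0 tilt [-0.  0.] | pos [ 0.4607 -0.0872  0.2113] rot [-1.80e+02  1.00e-02  3.79e+00] t 33.85 F [-0.2 -0.3 -0.8] gap 0.102 grip 25.0
```

move_arm([
  {"linear": [0, 0.3, 4], "turn": 0},
  {"linear": [0, 0.3, 9], "turn": 0},
  {"linear": [0, 0.3, 15], "turn": 0},
  {"linear": [0, 0.3, 21], "turn": 0},
  {"linear": [0, 0.3, 27], "turn": 0},
  {"linear": [0, 0.3, 33], "turn": 0},
  {"linear": [0, 0.3, 39], "turn": 0},
  {"linear": [0, 0.3, 44], "turn": 0},
])

```text
time: 34.65
tool_pos: [0.4606, -0.0877, 0.1668]
eef_rot: [-180.0, 0.0, 3.8]
force: [-0.1, 0.3, -1.5]
finger_gap: 0.104
grip_force: 25.0
```

```bash
python3 held.py; python3 -c "
from h import *
go(.461,-.0870,.088,3.77)
"
```

```text
held top far half: y pct [-4.7  0.4  5.1] xmax 34.4 z 20.2
x range [-31.9  34.3]
lin [ 1.1 -0.4 78.2] turn -0.0 tilt [-0.001  0.002] | pos [ 0.4601 -0.0875  0.1662] rot [-1.7996e+02  1.0000e-01  3.7700e+00] t 34.7 F [-0.8  0.2 -1.7] gap 0.105 grip 25.0
```

move_arm([
  {"linear": [0, 0, 10], "turn": 0},
  {"linear": [0, 0, 22], "turn": 0},
  {"linear": [0, 0, 34], "turn": 0},
  {"linear": [0, 0, 46], "turn": 0},
  {"linear": [0, 0, 57], "turn": 0},
  {"linear": [0, 0, 67], "turn": 0},
  {"linear": [0, 0, 73], "turn": 0},
  {"linear": [0, 0, 75], "turn": 0},
])

```text
time: 35.5
tool_pos: [0.4604, -0.0876, 0.0917]
eef_rot: [-180.0, 0.1, 3.8]
force: [-0.5, -0.0, -1.1]
finger_gap: 0.105
grip_force: 25.0
```

```bash
python3 held.py; python3 -c "
from h import *
go(.461,-.0870,.088,3.77)
"
```

```text
held top far half: y pct [-4.7  0.4  5.1] xmax 34.4 z 20.2
x range [-43.5  44. ]
lin [ 0.6 -0.6  3.9] turn -0.0 tilt [-0.     0.001] | pos [ 0.4605 -0.0877  0.0919] rot [-1.7999e+02  5.0000e-02  3.7700e+00] t 35.55 F [-0.3 -0.3 -1.3] gap 0.104 grip 25.0
```

move_arm([
  {"linear": [0, 0, 1.5], "turn": 0},
  {"linear": [0, 0, 3], "turn": 0},
  {"linear": [0, 0, 3.5], "turn": 0},
  {"linear": [0, 0, 3.5], "turn": 0},
  {"linear": [0, 0, 3.5], "turn": 0},
  {"linear": [0, 0, 3.5], "turn": 0},
  {"linear": [0, 0, 3.5], "turn": 0},
  {"linear": [0, 0, 3.5], "turn": 0},
])

```text
time: 36.35
tool_pos: [0.4607, -0.0878, 0.089]
eef_rot: [180.0, -0.0, 3.8]
force: [-0.7, -0.5, -1.5]
finger_gap: 0.106
grip_force: 25.0
```

move_arm([
  {"linear": [0, 0, 0], "turn": 0},
  {"linear": [0, 0, 0], "turn": 0},
  {"linear": [0, 0, 0], "turn": 0},
  {"linear": [0, 0, 0], "turn": 0},
  {"linear": [0, 0, -5], "turn": 0},
  {"linear": [0, 0, -15], "turn": 0},
  {"linear": [0, 0, -35], "turn": 0},
  {"linear": [0, 0, -60], "turn": 0},
], fingers=0.26)

```text
time: 37.15
tool_pos: [0.4602, -0.0876, 0.1497]
eef_rot: [-180.0, 0.1, 3.8]
force: [0.3, 0.6, 0.5]
finger_gap: 0.26
grip_force: 0.0
```

move_arm([
  {"linear": [0, 0, -30], "turn": 0},
  {"linear": [0, 0, -60], "turn": 0},
  {"linear": [0, 0, -85], "turn": 0},
  {"linear": [0, 0, -100], "turn": 0},
  {"linear": [0, 0, -100], "turn": 0},
  {"linear": [0, 0, -100], "turn": 0},
  {"linear": [0, 0, -100], "turn": 0},
  {"linear": [0, 0, -100], "turn": 0},
], fingers=0.5)

```text
time: 37.95
tool_pos: [0.46, -0.0875, 0.2479]
eef_rot: [-180.0, 0.1, 3.8]
force: [-1.2, -0.8, 0.0]
finger_gap: 0.501
grip_force: 0.0
```

```bash
python3 case.py; python3 -c "
from h import *
go(.666,.005,.2,93.8)"
```

```text
in case: y [35.6 41.2 45.6] z 107.7 721
in case: y [-5.9  0.5  4.2] z 107.6 809
in case: y [-90.5 -82.5 -80.3] z 107.4 1001
in case: y [77.5 82.  86.5] z 107.9 623
lid ((664.5362548828125, -0.569549560546875), (378.4731750488281, 286.81951904296875), 88.6318588256836) 3202
bar ((665.8358154296875, 6.005306243896484), (17.06728172302246, 79.67279815673828), 3.425929307937622) 191
lin [211.5 -78.8  47.8] turn -1.571 tilt [-0.002  0.001] | pos [ 0.4603 -0.0876  0.2481] rot [-1.7996e+02  9.0000e-02  3.7700e+00] t 38.05 F [-0.1 -0.  -0.1] gap 0.5 grip 0.0
```

All four pictures stand home, with their tops at about z 107.7. Now back to the lid.

move_arm([
  {"linear": [10, -4, 0], "turn": -0.07},
  {"linear": [35, -13, 0], "turn": -0.21},
  {"linear": [65, -24, 0], "turn": -0.35},
  {"linear": [95, -35, 0], "turn": -0.49},
  {"linear": [125, -46, 10], "turn": -0.63},
  {"linear": [155, -57, 20], "turn": -0.77},
  {"linear": [180, -67, 30], "turn": -0.91},
  {"linear": [200, -74, 40], "turn": -1.05},
])

```text
time: 38.85
tool_pos: [0.6567, 0.0002, 0.2074]
eef_rot: [-179.9, 0.0, 64.3]
force: [-0.1, 0.2, -0.4]
finger_gap: 0.5
grip_force: 0.0
```

```bash
python3 -c "
from h import *
go(.666,.0055,.16,93.8)"
```

```text
lin [ 8.8  6.2 47.4] turn -0.515 tilt [-0.001 -0.   ] | pos [6.567e-01 2.000e-04 2.074e-01] rot [-1.7994e+02  1.0000e-02  6.4300e+01] t 38.85 F [-0.1  0.2 -0.4] gap 0.5 grip 0.0
```

move_arm([
  {"linear": [3, 2, 10], "turn": -0.12},
  {"linear": [6, 4, 25], "turn": -0.26},
  {"linear": [8, 6, 40], "turn": -0.4},
  {"linear": [9, 6, 47], "turn": -0.52},
  {"linear": [9, 6, 47], "turn": -0.52},
  {"linear": [9, 6, 47], "turn": -0.52},
  {"linear": [9, 6, 47], "turn": -0.52},
  {"linear": [9, 6, 47], "turn": -0.52},
])

```text
time: 39.65
tool_pos: [0.6651, 0.0046, 0.1627]
eef_rot: [179.9, 0.0, 93.7]
force: [-0.3, -0.3, 0.2]
finger_gap: 0.497
grip_force: 0.0
```

```bash
cat > lid.py <<'E'
from h import *
go(.666,.0053,.037,93.8)
c,P=wpts('wl.png');Z=P[...,2]
for lo,hi in ((.008,.02),(.036,.052)):
    m=(abs(P[...,0]-.67)<.15)&(abs(P[...,1])<.2)&(Z>lo)&(Z<hi)
    n,l,st,ce=cv2.connectedComponentsWithStats(m.astype(np.uint8)); k=l==1+np.argmax(st[1:,4])
    print(cv2.minAreaRect((P[k][:,:2]*1000).astype(np.float32)),np.median(Z[k]),k.sum())
E
python3 lid.py
```

```text
lin [  0.7   0.8 125.7] turn -0.002 tilt [0.001 0.   ] | pos [0.6651 0.0046 0.1627] rot [1.7993e+02 2.0000e-02 9.3660e+01] t 39.65 F [-0.3 -0.3  0.2] gap 0.497 grip 0.0
((647.9154663085938, 30.899246215820312), (100.51136779785156, 256.29840087890625), 3.8052022457122803) 0.013822504717025952 27847
((648.0930786132812, 30.85079574584961), (16.073347091674805, 80.2421646118164), 3.808154344558716) 0.043548764784851424 1854
```

```bash
python3 case.py | tail -1; python3 -c "
from h import *
go(.648,.0317,.16,93.8)"
```

```text
bar ((645.1103515625, 59.13179397583008), (27.26988410949707, 16.48684310913086), 87.25090789794922) 64
lin [ 28.1 -15.1   2.5] turn -0.002 tilt [0.001 0.   ] | pos [0.6649 0.0046 0.1625] rot [1.7995e+02 1.0000e-02 9.3690e+01] t 39.8 F [-0.7  1.   1.1] gap 0.502 grip 0.0
```

The lid was knocked about 3 cm and now sits at (0.648, 0.032); both cameras agree. Re-aiming.

move_arm([
  {"linear": [9, -5, 0], "turn": 0},
  {"linear": [20, -11, 0], "turn": 0},
  {"linear": [28, -15, 0], "turn": 0},
  {"linear": [28, -15, 0], "turn": 0},
  {"linear": [28, -15, 20], "turn": 0},
  {"linear": [28, -15, 40], "turn": 0},
  {"linear": [28, -15, 50], "turn": 0},
  {"linear": [28, -15, 50], "turn": 0},
])

```text
time: 40.6
tool_pos: [0.6469, 0.0318, 0.1103]
eef_rot: [-179.8, -0.0, 93.7]
force: [-0.5, 0.2, 0.1]
finger_gap: 0.502
grip_force: 0.0
```

```bash
sed -i 's/go(.*/go(.648,.0317,.037,93.8)/' lid.py; python3 lid.py
```

```text
lin [-0.1  1.4 73.3] turn -0.001 tilt [-0.003 -0.   ] | pos [0.6469 0.0318 0.1103] rot [-1.7981e+02 -1.0000e-02  9.3730e+01] t 40.6 F [-0.5  0.2  0.1] gap 0.502 grip 0.0
((646.1846923828125, 57.53105545043945), (100.31177520751953, 203.05906677246094), 3.674506425857544) 0.01379995630934061 30207
((647.7433471679688, 31.383956909179688), (15.678000450134277, 79.58728790283203), 4.13724422454834) 0.043611305214210416 2495
```

View pics/wl.png

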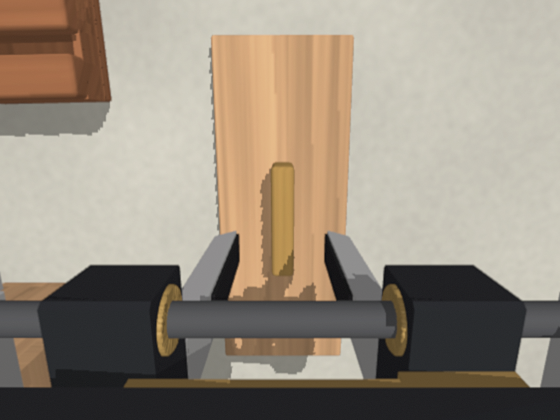

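The bar at (283,218) is centred between the fingers and the board is flat on the table. Going down to grip it.

move_arm([
  {"linear": [0, 0.5, 15], "turn": 0},
  {"linear": [0, 0.5, 32], "turn": 0},
  {"linear": [0, 0.5, 50], "turn": 0},
  {"linear": [0, 0.5, 64], "turn": 0},
  {"linear": [0, 0.5, 71], "turn": 0},
  {"linear": [0, 0.5, 73], "turn": 0},
  {"linear": [0, 0.5, 73], "turn": 0},
  {"linear": [0, 0.5, 73], "turn": 0},
])

```text
time: 41.45
tool_pos: [0.6491, 0.0316, 0.0398]
eef_rot: [179.9, 0.0, 93.7]
force: [-0.1, -0.1, 0.6]
finger_gap: 0.499
grip_force: 0.0
```

move_arm([
  {"linear": [0, 0, 0], "turn": 0},
  {"linear": [0, 0, 0], "turn": 0},
  {"linear": [0, 0, 0], "turn": 0},
  {"linear": [0, 0, 0], "turn": 0},
  {"linear": [0, 0, 0], "turn": 0},
  {"linear": [0, 0, 0], "turn": 0},
  {"linear": [0, 0, 0], "turn": 0},
  {"linear": [0, 0, 0], "turn": 0},
], fingers=0, newtons=40)

```text
time: 42.25
tool_pos: [0.6477, 0.0317, 0.0391]
eef_rot: [-179.9, 0.0, 93.7]
force: [-3.3, -0.9, 3.5]
finger_gap: 0.165
grip_force: 40.0
```

move_arm([
  {"linear": [0, 0, -5], "turn": 0},
  {"linear": [0, 0, -20], "turn": 0},
  {"linear": [0, 0, -50], "turn": 0},
  {"linear": [0, 0, -90], "turn": 0},
  {"linear": [0, 0, -130], "turn": 0},
  {"linear": [0, 0, -160], "turn": 0},
  {"linear": [0, 0, -175], "turn": 0},
  {"linear": [0, 0, -180], "turn": 0},
])

```text
time: 43.05
tool_pos: [0.6501, 0.0317, 0.221]
eef_rot: [179.7, 0.0, 93.7]
force: [0.2, 0.1, -3.3]
finger_gap: 0.166
grip_force: 40.0
```

move_arm([
  {"linear": [0, 0, 0], "turn": 0},
  {"linear": [0, 0, 0], "turn": 0},
  {"linear": [0, 0, 0], "turn": 0},
  {"linear": [0, 0, 0], "turn": 0},
  {"linear": [0, 0, 0], "turn": 0},
  {"linear": [0, 0, 0], "turn": 0},
  {"linear": [0, 0, 0], "turn": 0},
  {"linear": [0, 0, 0], "turn": 0},
])

```text
time: 43.85
tool_pos: [0.6485, 0.0317, 0.219]
eef_rot: [180.0, 0.0, 93.7]
force: [-0.0, 0.5, -3.7]
finger_gap: 0.165
grip_force: 40.0
```

```bash
cat > hl.py <<'E'
from h import *
from scipy.spatial.transform import Rotation as Rn
go(.4673,-.169,.17,93.77)
o=bot.get_obs(); c,P=wpts()
A=Rn.from_euler('xyz',o['eef_rot'],degrees=True).as_matrix()
q=(P-o['tool_pos'])@A*1000  # tool frame
for nm,lo,hi in (('board',17,29),('bar',-13,-2)):
    m=(q[...,2]>lo)&(q[...,2]<hi)&(abs(q[...,1])<60)
    if nm=='bar': m&=(abs(q[...,1])<13)&(abs(q[...,0])<60)
    n,l,st,ce=cv2.connectedComponentsWithStats(m.astype(np.uint8)); k=l==1+np.argmax(st[1:,4])
    print(nm,cv2.minAreaRect(q[k][:,:2].astype(np.float32)),np.median(q[k][:,2]).round(1),k.sum(),'x max',np.percentile(q[k][:,0],99.5).round(1),'tilt fit z=a+bx+cy',np.linalg.lstsq(np.c_[np.ones(k.sum()),q[k][:,:2]],q[k][:,2],rcond=None)[0].round(3))
E
python3 hl.py
```

```text
lin [-188.5 -193.8   49. ] turn -0.001 tilt [0. 0.] | pos [0.6485 0.0317 0.219 ] rot [1.7999e+02 1.0000e-02 9.3730e+01] t 43.85 F [-0.   0.5 -3.7] gap 0.165 grip 40.0
board ((56.526939392089844, 0.8450736999511719), (139.62379455566406, 100.41512298583984), 0.0014152253279462457) 25.3 44717 x max 125.4 tilt fit z=a+bx+cy [ 2.5227e+01  1.0000e-03 -0.0000e+00]
bar ((9.674880981445312, 0.035259246826171875), (25.884140014648438, 60.06718063354492), 88.81552124023438) -4.6 3976 x max 39.0 tilt fit z=a+bx+cy [-4.758  0.007  0.013]
```

move_arm([
  {"linear": [-12, -12, 0], "turn": 0},
  {"linear": [-38, -39, 0], "turn": 0},
  {"linear": [-70, -72, 0], "turn": 0},
  {"linear": [-102, -105, 0], "turn": 0},
  {"linear": [-134, -138, 0], "turn": 0},
  {"linear": [-162, -167, 0], "turn": 0},
  {"linear": [-181, -186, 0], "turn": 0},
  {"linear": [-188.5, -193.5, 0], "turn": 0},
])

```text
time: 44.7
tool_pos: [0.4647, -0.1709, 0.2193]
eef_rot: [-179.9, 0.1, 93.6]
force: [0.8, 0.3, -2.7]
finger_gap: 0.169
grip_force: 40.0
```

move_arm([
  {"linear": [0, 0, 0], "turn": 0},
  {"linear": [0, 0, 10], "turn": 0},
  {"linear": [0, 0, 25], "turn": 0},
  {"linear": [0, 0, 40], "turn": 0},
  {"linear": [0, 0, 49], "turn": 0},
  {"linear": [0, 0, 49], "turn": 0},
  {"linear": [0, 0, 49], "turn": 0},
  {"linear": [0, 0, 49], "turn": 0},
])

```text
time: 45.5
tool_pos: [0.4684, -0.169, 0.1705]
eef_rot: [179.9, 0.0, 93.8]
force: [-0.1, 0.2, -4.0]
finger_gap: 0.167
grip_force: 40.0
```

```bash
python3 hl.py; python3 - <<'E'
from h import *
c=cap('top');P=pts(c);Z=P[...,2]
m=(abs(P[...,0]-.467)<.1)&(abs(P[...,1]+.169)<.16)&(Z>.138)&(Z<.152)
n,l,st,ce=cv2.connectedComponentsWithStats(m.astype(np.uint8)); k=l==1+np.argmax(st[1:,4])
print('lid top',cv2.minAreaRect((P[k][:,:2]*1000).astype(np.float32)),np.median(Z[k]),k.sum(), 'ymin',np.percentile(P[k][:,1],[0.5,99.5]))
E
```

```text
lin [ 0.1 -1.1  0.5] turn -0.0 tilt [0.001 0.001] | pos [ 0.4684 -0.169   0.1705] rot [1.7993e+02 4.0000e-02 9.3760e+01] t 45.5 F [-0.1  0.2 -4. ] gap 0.167 grip 40.0
board ((56.502471923828125, 0.8379364013671875), (139.4416961669922, 100.86811065673828), 0.16882087290287018) 25.3 44722 x max 125.4 tilt fit z=a+bx+cy [ 2.5199e+01  1.0000e-03 -0.0000e+00]
bar ((9.427021026611328, -0.026126861572265625), (25.56789779663086, 60.432891845703125), 81.09701538085938) -4.6 3982 x max 39.0 tilt fit z=a+bx+cy [-4.826  0.008  0.021]
lid top ((463.1455078125, -88.35730743408203), (100.08748626708984, 98.25221252441406), 3.602818012237549) 0.14605669324285886 1369 ymin [-0.12901475 -0.03873526]
```

move_arm([
  {"linear": [-1.3, -1.1, 0], "turn": 0},
  {"linear": [-1.3, -1.1, 2], "turn": 0},
  {"linear": [-1.3, -1.1, 5], "turn": 0},
  {"linear": [-1.3, -1.1, 8], "turn": 0},
  {"linear": [-1.3, -1.1, 10], "turn": 0},
  {"linear": [-1.3, -1.1, 12], "turn": 0},
  {"linear": [-1.3, -1.1, 14], "turn": 0},
  {"linear": [-1.3, -1.1, 15], "turn": 0},
])

```text
time: 46.4
tool_pos: [0.4665, -0.1703, 0.1547]
eef_rot: [-180.0, -0.0, 93.7]
force: [-0.8, -0.5, -2.8]
finger_gap: 0.169
grip_force: 40.0
```

```bash
python3 hl.py
```

```text
lin [  1.2   0.9 -15.3] turn -0.001 tilt [-0. -0.] | pos [ 0.4665 -0.1703  0.1547] rot [-1.7998e+02 -1.0000e-02  9.3720e+01] t 46.4 F [-0.8 -0.5 -2.8] gap 0.169 grip 40.0
board ((56.60259246826172, 0.8591995239257812), (139.68043518066406, 100.49601745605469), 0.0650571882724762) 25.3 44720 x max 125.4 tilt fit z=a+bx+cy [ 2.5195e+01  1.0000e-03 -0.0000e+00]
bar ((9.663139343261719, -0.0019130706787109375), (25.949970245361328, 59.764930725097656), 88.77779388427734) -4.6 3985 x max 39.1 tilt fit z=a+bx+cy [-4.777  0.008  0.016]
```

move_arm([
  {"linear": [0, 0, 0.7], "turn": 0},
  {"linear": [0, 0, 1.4], "turn": 0},
  {"linear": [0, 0, 2.1], "turn": 0},
  {"linear": [0, 0, 2.8], "turn": 0},
  {"linear": [0, 0, 3.4], "turn": 0},
  {"linear": [0, 0, 3.8], "turn": 0},
  {"linear": [0, 0, 3.8], "turn": 0},
  {"linear": [0, 0, 3.8], "turn": 0},
])

```text
time: 47.25
tool_pos: [0.4666, -0.1703, 0.1512]
eef_rot: [180.0, 0.0, 93.7]
force: [-0.1, -0.1, -3.5]
finger_gap: 0.169
grip_force: 40.0
```

```bash
python3 hl.py
```

```text
lin [  1.3   0.8 -18.8] turn -0.001 tilt [0. 0.] | pos [ 0.4666 -0.1703  0.1512] rot [1.800e+02 1.000e-02 9.373e+01] t 47.25 F [-0.1 -0.1 -3.5] gap 0.169 grip 40.0
board ((56.64807891845703, 0.8616065979003906), (139.58221435546875, 100.47962951660156), 0.0794852152466774) 25.3 44743 x max 125.4 tilt fit z=a+bx+cy [ 2.5188e+01  1.0000e-03 -0.0000e+00]
bar ((9.480037689208984, 0.003269195556640625), (25.977008819580078, 59.98276901245117), 89.35612487792969) -4.6 3974 x max 39.2 tilt fit z=a+bx+cy [-4.777  0.007  0.012]
```

Almost down. Release, rise and check.

move_arm([
  {"linear": [0, 0, 0.5], "turn": 0},
  {"linear": [0, 0, 0.5], "turn": 0},
  {"linear": [0, 0, 0.5], "turn": 0},
  {"linear": [0, 0, 0.5], "turn": 0},
  {"linear": [0, 0, 0.5], "turn": 0},
  {"linear": [0, 0, -10], "turn": 0},
  {"linear": [0, 0, -40], "turn": 0},
  {"linear": [0, 0, -70], "turn": 0},
], fingers=0.5)

```text
time: 48.1
tool_pos: [0.4663, -0.1701, 0.2222]
eef_rot: [-179.9, -0.0, 93.7]
force: [0.8, -0.7, 0.3]
finger_gap: 0.503
grip_force: 0.0
```

move_arm([
  {"linear": [-20, 0, -30], "turn": 0},
  {"linear": [-60, 0, -50], "turn": 0},
  {"linear": [-100, 0, -50], "turn": 0},
  {"linear": [-145, 0, -50], "turn": 0},
  {"linear": [-190, 0, -50], "turn": 0},
  {"linear": [-230, 0, -50], "turn": 0},
  {"linear": [-250, 0, -50], "turn": 0},
  {"linear": [-250, 0, -50], "turn": 0},
])

```text
time: 48.9
tool_pos: [0.4826, -0.4228, 0.2708]
eef_rot: [-180.0, 0.1, 93.6]
force: [0.2, 0.6, -0.5]
finger_gap: 0.502
grip_force: 0.0
```

```bash
python3 - <<'E'
from h import *
for n in('top','scene'):
    c=cap(n,n+'9.png');P=pts(c);Z=P[...,2]
    near=(abs(P[...,0]-.467)<.12)&(abs(P[...,1]+.167)<.16)
    for nm,lo,hi in (('board',.12,.134),('handle',.145,.165)):
        m=near&(Z>lo)&(Z<hi)
        A=np.linalg.lstsq(np.c_[np.ones(m.sum()),P[m][:,:2]-[.467,-.169]],Z[m],rcond=None)[0]
        print(n,nm,cv2.minAreaRect((P[m][:,:2]*1000).astype(np.float32)),np.median(Z[m]),m.sum(),A.round(4))
E
```

```text
top board ((466.6736145019531, -168.96319580078125), (100.57722473144531, 257.19854736328125), 3.8047659397125244) 0.12662161618204437 3969 [ 0.1266  0.0005 -0.0002]
top handle ((466.67059326171875, -169.1045684814453), (15.96834659576416, 80.73619079589844), 3.654212236404419) 0.15626170570832132 223 [ 0.1561 -0.0234  0.0062]
scene board ((470.6872253417969, -170.15463256835938), (107.45470428466797, 254.5314178466797), 3.9716708660125732) 0.12594306201300842 1922 [ 0.126  -0.0131  0.0004]
scene handle ((470.2855529785156, -169.92257690429688), (19.110736846923828, 77.43611145019531), 5.253553867340088) 0.1539901055669215 199 [ 0.1551 -0.4042 -0.0238]
```

View pics/scene9.png

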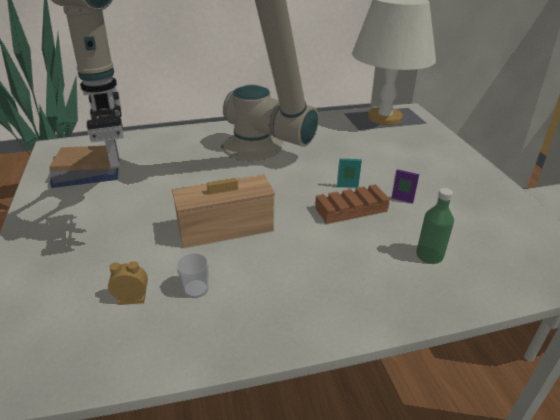

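The lid on the case at (225,208) sits flat at its original seated height of 126.6 mm. The stand at (352,203) is empty, and the bystanders and look-alikes are where they were. Handing in.

```bash
python3 -c "
from station import bot
print(bot.job_done())"
```

```text
the job is handed in; nothing more can be done
None
```

The job is handed in: all three pictures that were in the stand are now fully home in the case beside the one already there, the lid is seated again, and I left the carafe, cup, clock and look-alikes alone.

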